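# Tip a batch of clamp straps into their case

### The arm

A 7-joint arm with a two-finger parallel gripper is mounted at the origin on the work surface. World frame = base frame: x ahead of the robot, y to its left, z up, the work surface at z = 0. Lengths are in m, angles in rad, forces in N, time in s.
With the tool pointing down it reaches from about 0.425 to 0.875 m from the base axis. Payload 9.9 kg.
Tool frame: the origin (TCP) lies at the very end of the fingers, on their centre line; the grasp point (between the pads) lies 19 mm behind it; z points along the fingers, y is the line along which they close (so a half turn about z gives the same grasp; the last joint's range is limited). The gripper opens to 85 mm and grips with 20 to 120 N. Pads are 22 mm wide; open, the fingers measure 114 mm over their backs; the gripper's body (76 mm by 85 mm) begins 54 mm behind the grasp point. The pads swing forward as they close: fully open they stand 13 mm farther back than shut.
Start: joints at [-0.084, 0.576, 0.025, 1.437, -0.015, 1.129, -0.057], TCP at [0.675, 0, 0.231] pointing down, gripper open.
Joint ranges: [-2.76, 2.76], [-0.34, 2.15], [-1.52, 1.57], [0.19, 2.46], [-1.09, 4.23], [0.17, 1.99], [-2.82, 2.82]. Speed limits (rad/s): [2.22, 2.22, 3.01, 3.01, 3.14, 3.14, 3.14].

### API

Orientations are given as a rotation vector (axis times angle).
In Python, from rig import * gives the robot as it stands.
- The arm moves only by the tool apply_moves, never from a script. Its argument "rows" is a list that holds one entry, the list of rows, each a list of 7 numbers: the turn, a rotation vector about the tool's x, y, z each as a share of 120 degrees, from -1 to 1, then the shift along the tool's x, y, z each as a share of 0.25 m, from -1 to 1, then the opening, from -1 (shut) to 1 (fully open). In form: [[[wx, wy, wz, tx, ty, tz, fingers], ...]]. A call has 1 to 5 rows; each row shifts and turns the commanded pose from where the row before left it, along the tool's axes as they then stand; what a row does not reach is not made up. A row lasts 1/8 s, in which the tool goes at most 62.5 mm and 10.7 degrees, less where a joint would pass 70% of its speed; a pose out of reach is approached as far as the arm can. A call with a number of a shift or a turn outside -1 to 1 is refused whole. A call with a gripper value outside its range is refused whole. The fingers move at their own pace and stop on an object; "squeeze" is the grip in N (left out, the last holds). Time passes only in rows, so rows that do not move let the fingers close. It gives the time, the measured TCP pose, the force, the opening and the grip force at its end, in the units of the state.
- get_state(): the state, without advancing time (a new reading comes with each control period).
- capture(name): name is "scene" or "side" or "wrist"; returns the picture (420x560x3 uint8, red, green, blue); there is no depth.
- camera_params(name): a dict with "mtx" (3x3 intrinsics, pixels), "dist_coeffs" ([k1, k2, p1, p2, k3] as OpenCV has them; the pictures are not rectified), "R" (3x3) and "t" (3): a world point X has camera coordinates R X + t; the wrist camera has in their place "hand_eye" (4x4, takes a point from camera to tool coordinates, whose origin is the TCP and whose axes are the flange's). Camera axes: x right, y down, z forward; pixel columns grow to the right and rows downward; lengths in m; the calibration is good to about 2 mm. A picture is of the moment at which its call begins: read the wrist's pose just before it. camera_params takes no time and is no camera call.
- hand_in(): hands the job in; it is judged then, once.
The state is a dict: "time": time; "joint_positions": joint angles; "dq": joint speeds; "joint_torque": joint torques, N m; "eef_pos": TCP position; "tool_rot": TCP orientation; "force": force on the tool from outside, world axes, zero at the start; "torque": the same for the moment, N m; "finger_gap": opening from 0.0 (shut) to 1.0 (fully open); "finger_force": force on a finger pad.
Only numpy, scipy, OpenCV 4.12 (cv2) and the standard library are available. Lean on these libraries where they do the work, as an engineer would, in place of code of your own. Each camera call takes 0.05 s, during which the arm holds its last target. There are 200 camera calls.

### The job

Pack the steel clamp straps lying on the bench: load every one of them into the level tipping pan and let go (one that gets knocked over its lip into the case may stay there), then tip the pan by its handle to about 55 degrees and hold it there for a second so that they all slide into the case, whose cover you must have slid fully open by then. Bring the pan back down level (never tip it beyond 70 degrees), make sure every strap is in the case, and slide the cover fully shut over them. Leave the wrench, tape and jar alone.

Things in the scene. Friction and masses are not known exactly. Their poses are not given: they have to be found in the camera images.
- strap_a: plain steel clamp strap, 80 x 28 x 16 mm (one 20 mm end of it only 10 mm thick), black slot mark on its broad faces; lies flat on the bench at the start; 0.15 to 0.31 kg; may be absent. Origin at the middle of the 80 x 28 x 16 block, x along its length towards the thin end, y across its width, z its thickness
- strap_b: plain steel clamp strap, 80 x 28 x 16 mm (one 20 mm end of it only 10 mm thick), black slot mark on its broad faces; lies flat on the bench at the start; 0.15 to 0.31 kg; may be absent. Origin at the middle of the 80 x 28 x 16 block, x along its length towards the thin end, y across its width, z its thickness
- strap_c: plain steel clamp strap, 80 x 28 x 16 mm (one 20 mm end of it only 10 mm thick), black slot mark on its broad faces; lies flat on the bench at the start; 0.15 to 0.31 kg; may be absent. Origin at the middle of the 80 x 28 x 16 block, x along its length towards the thin end, y across its width, z its thickness
- strap_d: plain steel clamp strap, 80 x 28 x 16 mm (one 20 mm end of it only 10 mm thick), black slot mark on its broad faces; lies flat on the bench at the start; 0.15 to 0.31 kg; may be absent. Origin at the middle of the 80 x 28 x 16 block, x along its length towards the thin end, y across its width, z its thickness
- strap_e: plain steel clamp strap, 80 x 28 x 16 mm (one 20 mm end of it only 10 mm thick), black slot mark on its broad faces; lies flat on the bench at the start; 0.15 to 0.31 kg; may be absent. Origin at the middle of the 80 x 28 x 16 block, x along its length towards the thin end, y across its width, z its thickness
- pan_in (a point): middle of the floor of the tipping pan, a steel scoop on a blue stand beside the case: inside 150 (x) by 131 mm (y), walls 36 mm high at the sides and rear (-y), open to the case (+y). Floor 125 mm above the bench when level. x across the pan, parallel to its hinge; y along it to the case; z up from the floor; turns with the pan. Hinge axis: 65 mm to +y, 4 mm below
- pan_handle (a point): middle of the pan's handle, a round dark bar 12 mm thick along the pan's x, 100 mm long between two posts, 49 mm above the rear wall; 85 mm above the pan floor and 67.5 mm to -y of point pan_in; 210 mm above the bench when level; from the hinge axis 133 mm to -y and 89 mm up. Lifting it tips the pan to the case
- pan (a joint): tip angle of the pan: 0 level (resting on its stop), grows as the handle is lifted and the pan pours into the case, to 1.4 rad. Stiff hinge (0.9 N m): stays about where it is left
- case_in (a point): middle of the inner floor of the open-topped plywood case, 5 mm above the bench. Inside 165 (x) by 150 mm (y), 105 mm deep, walls 5 mm, rim 110 mm above the bench. x: the direction in which the cover opens (away from the robot); y away from the pan, which stands on the -y side
- cover_grip (a point): grip of the case's flat clear cover: an upright aluminium rib 12 mm thick (along the slide), 80 mm long across it, 26 mm high; this point is 16 mm above the cover, 10 mm below the rib's top, 40 mm nearer the robot than the cover's middle, 132 mm above the bench. x along the slide (opening), z up. Cover 174 x 160 x 6 mm
- cover (a joint): cover's slide: 0 shut (fully over the case), grows as it opens, to 0.16 m (case all open). Friction about 2 N
- wrench: open-end wrench, 160 mm long, lying between the straps; not part of the job. Origin under its middle, x along it
- tape: roll of yellow tape lying flat, 90 mm across, 24 mm high; not part of the job. Origin at the centre of its underside
- jar: closed glass jar, 70 mm across, 80 mm high; not part of the job. Origin at the centre of its underside
Things that resemble listed ones, but are neither listed nor needed, are in the scene too. Leave any brown or orange look-alike of the strap_d alone.

How it is judged:
By the outcome, as a careful person would: the job done as asked, in the order asked, and still so for the second after the job is handed in, with the robot touching nothing.
Of strap_a, strap_b, strap_c, strap_d, strap_e only 3 to 5 are there at a start; the rules pass over those that are not, and their reading is None.
At some moment in a run one of strap_a, strap_b, strap_c, strap_d, strap_e may be knocked a few centimetres aside while the robot is not near it.
Once in a run the grip may slacken for a moment while it holds something.
It also fails if it takes over 208 s, if anything falls off the work surface, if the arm or the gripper's body presses on something with over 40 N, if the wrist force passes 120 N, or if a joint passes its speed limit or range.

## Working session

There is one attempt and no reset: what is moved stays moved. The work goes in short steps, Python scripts to look and compute and a tool call to move; the robot and the scene stay as the last step left them, time stands still between calls to the robot, and variables do not carry over. Pictures are saved under pics/ and viewed, at most 14 in all, crops included, and the job is handed in when it is done.

Besides the shell and the picture viewer there is one more tool, called after "Call:" as name(argument=value, ...) on one line, values as JSON. apply_moves: Moves the arm, as the interface text tells. Its arguments: {"type":"object","properties":{"rows":{"type":"array","items":{"type":"array","items":{"type":"array","items":{"type":"number","minimum":-1,"maximum":1}}}},"squeeze":{"type":"number"}},"required":["rows"]}

```bash
ls; mkdir -p pics; python3 - <<'E'
from rig import *
import cv2
print(get_state())
for n in ["scene","side"]:
    im=capture(n); cv2.imwrite(f"pics/{n}0.png",im[:,:,::-1])
for n in ["scene","side","wrist"]: print(n,camera_params(n))
a=cv2.imread("pics/scene0.png");cv2.imwrite("pics/s0big.png",cv2.resize(a,(800,600),interpolation=cv2.INTER_CUBIC))
a=cv2.imread("pics/side0.png");cv2.imwrite("pics/d0big.png",cv2.resize(a,(800,600),interpolation=cv2.INTER_CUBIC))
E
```

```text
pics
{'time': 0.0, 'joint_positions': array([-0.08381682,  0.57651939,  0.02483035,  1.4379123 , -0.01499652,
        1.12901029, -0.05649951]), 'dq': array([ 0.00140514, -0.0017059 , -0.00069815, -0.00052633, -0.0015827 ,
       -0.00041737, -0.00053925]), 'joint_torque': array([ 1.10782021e-03, -7.65753937e+01,  2.25157209e+00, -2.85965914e+01,
        1.54639565e-02,  1.25475466e-02,  7.09064329e-05]), 'eef_pos': array([6.74540654e-01, 2.35277314e-05, 2.30449394e-01]), 'tool_rot': array([-2.22057933e+00, -2.22072228e+00,  1.93794297e-03]), 'force': array([ 0.24468303, -0.92193953,  0.68662678]), 'torque': array([ 0.04028619,  0.00661157, -0.00173513]), 'finger_force': 0.0, 'finger_gap': 1.0033834915294992}
scene {'mtx': array([[545.46922414,   0.        , 278.89171007],
       [  0.        , 545.46922414, 208.78385777],
       [  0.        ,   0.        ,   1.        ]]), 'dist_coeffs': array([-0.06216625,  0.        ,  0.        ,  0.        ,  0.        ]), 'R': array([[-1.76992298e-01,  9.84212224e-01, -1.59213018e-04],
       [ 7.33457434e-01,  1.31790832e-01, -6.66836839e-01]
[... 489 characters left out ...]
03639,  0.58581638, -0.56292782]]), 't': array([-0.37957138,  0.32884788,  0.82330978])}
wrist {'mtx': array([[336.38450877,   0.        , 277.24793706],
       [  0.        , 336.38450877, 206.37007031],
       [  0.        ,   0.        ,   1.        ]]), 'dist_coeffs': array([-0.05953259,  0.        ,  0.        ,  0.        ,  0.        ]), 'hand_eye': array([[-3.49897769e-04, -9.52187907e-01, -3.05512795e-01,
         7.83069695e-02],
       [ 9.99999930e-01, -2.91538157e-04, -2.36646838e-04,
        -8.08354360e-05],
       [ 1.36263621e-04, -3.05512856e-01,  9.52187942e-01,
        -1.42792025e-01],
       [ 0.00000000e+00,  0.00000000e+00,  0.00000000e+00,
         1.00000000e+00]])}
```

View pics/s0big.png

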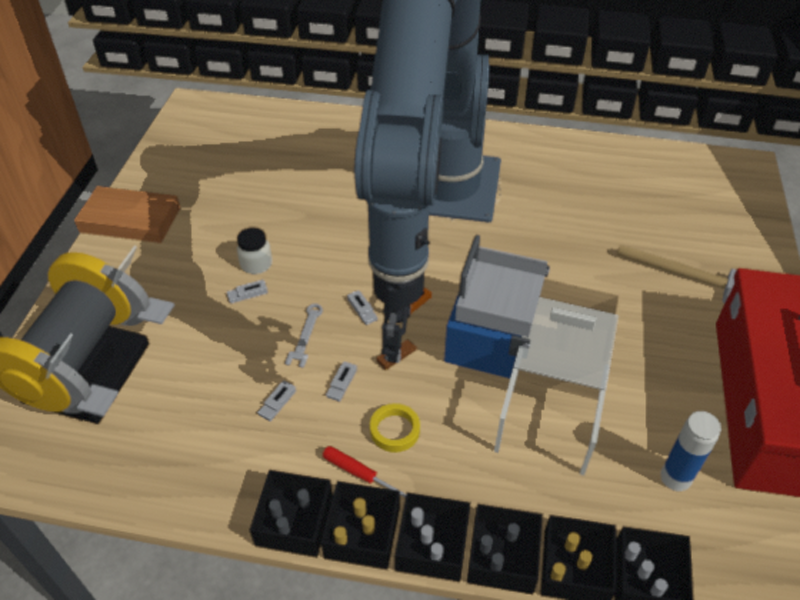

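View pics/d0big.png

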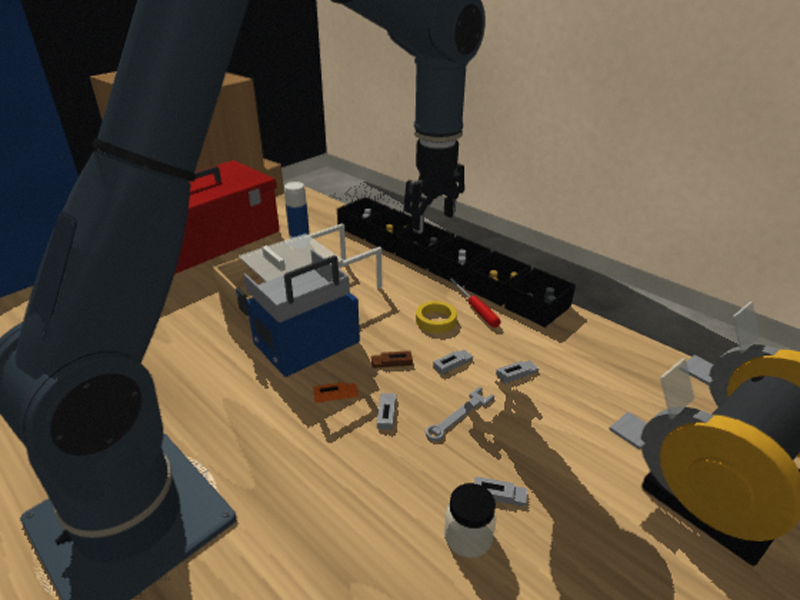

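Scene view (800×600 px): four grey straps at (248,291), (362,307), (342,381) and (277,400). There are brown and orange look-alikes at (397,355) and (420,300). The wrench is at (305,335), the pan at (500,285), and the cover grip at (575,318). The side view shows the same four straps.

```bash
cat > h.py <<'E'
from rig import *
import cv2, numpy as np
from scipy.spatial.transform import Rotation as Ro
def cam(n,st=None):
    c=camera_params(n); K=c['mtx'];d=c['dist_coeffs']
    if n=='wrist':
        T=np.eye(4);T[:3,:3]=Ro.from_rotvec(st['tool_rot']).as_matrix();T[:3,3]=st['eef_pos']
        T=T@c['hand_eye']; return K,d,T[:3,3],T[:3,:3]
    return K,d,-c['R'].T@c['t'],c['R'].T
def rays(C,px):
    K,d,o,R=C
    q=cv2.undistortPoints(np.float64(px).reshape(-1,1,2),K,d)[:,0]
    return o,np.c_[q,np.ones(len(q))]@R.T
def onz(C,px,z):
    o,v=rays(C,px); return o+v*((z-o[2])/v[:,2])[:,None]
def proj(C,X):
    K,d,o,R=C
    return cv2.projectPoints(np.float64(X).reshape(-1,3),cv2.Rodrigues(R.T)[0],-R.T@o,K,d)[0][:,0]
def tri(C1,p1,C2,p2):
    o1,v1=rays(C1,[p1]);o2,v2=rays(C2,[p2]);v1=v1[0];v2=v2[0]
    s=np.linalg.lstsq(np.c_[v1,-v2],o2-o1,rcond=None)[0]
    a,b=o1+s[0]*v1,o2+s[1]*v2
    return (a+b)/2,np.linalg.norm(a-b)
def snap(n,name):
    st=get_state(); im=capture(n)[:,:,::-1].copy(); cv2.imwrite(f'pics/{name}.png',im); return im,cam(n,st),st
def straps(im,C,z=0.016,amin=60,smax=60,vmin=75):
    hsv=cv2.cvtColor(im,cv2.COLOR_BGR2HSV)
    m=((hsv[:,:,1]<smax)&(hsv[:,:,2]>vmin)).astype(np.uint8)*255
    cs,_=cv2.findContours(m,cv2.RETR_EXTERNAL,cv2.CHAIN_APPROX_NONE)
    out=[]
    for c in cs:
        if cv2.contourArea(c)<amin: continue
        P=onz(C,c[:,0],z)[:,:2]; r=cv2.minAreaRect(np.float32(P*1000))
        (cx,cy),(w,h),a=r
        if w<h: w,h=h,w;a+=90
        u=c[:,0].mean(0)
        if 55<w<115 and 18<h<50: out.append((u.round(),round(cx),round(cy),round(w),round(h),round((a+90)%180-90)))
    return out
E
python3 - <<'E'
from h import *
im,C,st=snap('wrist','w1')
for n,i,c in [('wrist',im,C)]+[(k,cv2.imread(f'pics/{k}0.png'),cam(k)) for k in('scene','side')]:
    print(n)
    for s in straps(i,c): print(*s)
E
```

```text
wrist
[276. 342.] 673 -222 80 39 -21
[149. 296.] 512 -152 101 25 61
[406. 295.] 835 -151 98 23 -60
[223. 270.] 609 -117 80 36 -11
[ 75. 268.] 426 -116 91 29 40
scene
[ 12. 410.] 1099 -532 112 43 67
[193. 280.] 678 -225 87 37 -21
[239. 266.] 615 -119 88 34 -11
[253. 215.] 429 -118 92 34 40
[173. 204.] 429 -361 81 43 -59
[551.  88.] -380 839 67 39 89
[509.  83.] -380 684 63 43 85
[467.  78.] -380 530 68 45 -90
[426.  73.] -380 375 64 47 88
[385.  69.] -380 222 62 47 -89
[227.  53.] -381 -395 62 43 -80
[152.  46.] -381 -706 69 45 -81
[116.  43.] -379 -859 72 45 -81
[81. 40.] -378 -1014 74 46 -81
side
[350. 341.] 422 -363 81 30 -66
[270. 286.] 419 -121 75 29 40
[362. 258.] 670 -226 77 32 -27
[317. 251.] 606 -119 76 32 -16
```

View pics/w1.png

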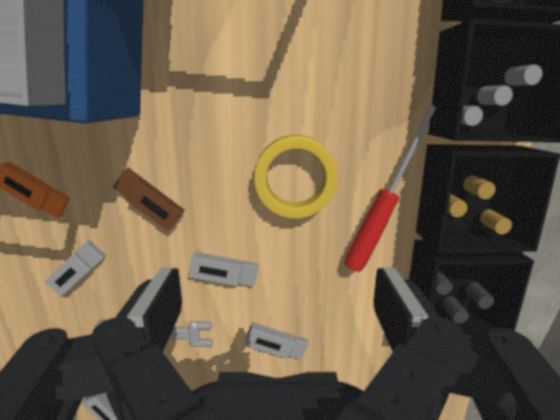

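```bash
python3 - <<'E'
from h import *
a=cv2.imread('pics/scene0.png')[155:345,295:445]; b=cv2.imread('pics/side0.png')[145:270,145:280]
A=cv2.resize(a,None,fx=3.1,fy=3.1,interpolation=2); B=cv2.resize(b,None,fx=2.4,fy=2.4,interpolation=2)
o=np.zeros((590,800,3),np.uint8); o[:A.shape[0],:A.shape[1]]=A; o[:B.shape[0],470:470+B.shape[1]]=B
cv2.imwrite('pics/c2.png',o)
E
```

```text
(no output)
```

View pics/c2.png

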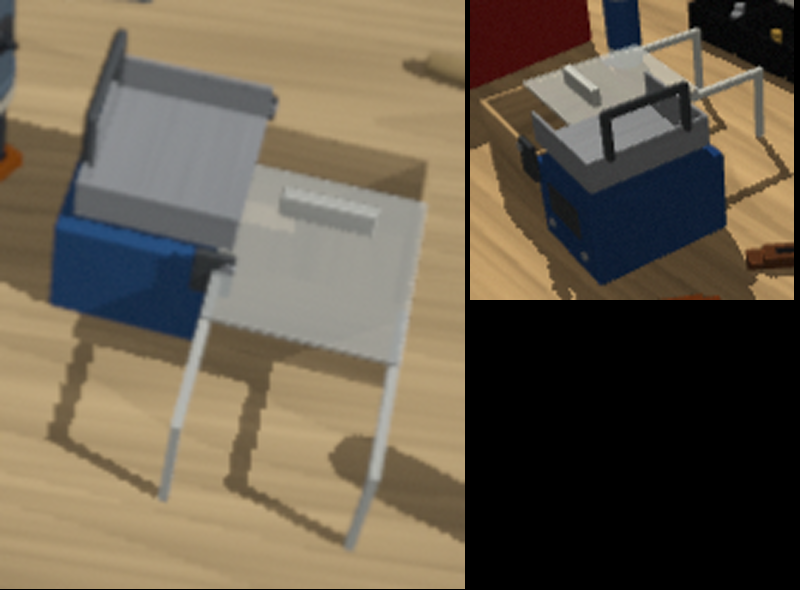

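```bash
python3 - <<'E'
from h import *
S,D=cam('scene'),cam('side')
s=lambda u,v:(295+u/3.1,155+v/3.1); d=lambda u,v:(145+(u-470)/2.4,145+v/2.4)
for a,b in [((122,35),(606,116)),((95,100),(686,90))]: print('handle',tri(S,s(*a),D,d(*b)))
print('cover',onz(S,[s(425,203),s(395,360),s(207,318)],.116)[:,:2].round(3))
print('cover side',onz(D,[d(525,80),d(648,45)],.116)[:,:2].round(3))
print('rib top',onz(S,[s(285,187),s(380,209)],.142)[:,:2].round(3))
print('rib top side',onz(D,[d(565,70),d(598,100)],.142)[:,:2].round(3))
print('case far rim',onz(S,[s(427,165)],.11).round(3), 'rear rim side', onz(D,[d(480,103),d(520,140)],.11).round(3))
print('pan walls top',onz(S,[s(127,58),s(274,92),s(245,235),s(78,190)],.161)[:,:2].round(3))
E
```

```text
handle (array([0.3916917 , 0.09716954, 0.20857491]), np.float64(0.0018600086520467862))
handle (array([0.4817118 , 0.07970758, 0.21294865]), np.float64(0.014021769730575588))
cover [[0.452 0.37 ]
 [0.621 0.346]
 [0.605 0.197]]
cover side [[0.455 0.373]
 [0.632 0.333]]
rib top [[0.478 0.249]
 [0.488 0.328]]
rib top side [[0.483 0.316]
 [0.467 0.224]]
case far rim [[0.402 0.373 0.11 ]] rear rim side [[0.386 0.373 0.11 ]
 [0.374 0.261 0.11 ]]
pan walls top [[0.369 0.103]
 [0.388 0.233]
 [0.552 0.218]
 [0.528 0.081]]
```

Pan and case yaw is about -8°, with pan_in near (0.456,0.157) and the rib near (0.483,0.289). I'm moving above the rib for a close look.

Call:
apply_moves(rows=[[[0, 0, 0.067, 0, 0, 0, 1], [0, 0, 0, 0.13, -0.115, 0, 1], [0, 0, 0, 0.13, -0.115, 0, 1], [0, 0, 0, 0.13, -0.115, 0, 1], [0, 0, 0, 0.13, -0.115, 0, 1]]])

```text
time: 0.78
eef_pos: [0.5783, 0.1459, 0.2311]
tool_rot: [-2.372, -2.06, 0.0]
force: [-0.2, 0.4, -0.3]
finger_gap: 0.999
finger_force: 0.0
```

Call:
apply_moves(rows=[[[0, 0, 0, 0.13, -0.115, 0, 1], [0, 0, 0, 0.13, -0.115, 0, 1], [0, 0, 0, 0.13, -0.115, 0, 1], [0, 0, 0, 0.06, -0.115, 0, 1], [0, 0, 0, 0, 0, 0, 1]]])

```text
time: 1.4
eef_pos: [0.479, 0.2744, 0.2312]
tool_rot: [-2.366, -2.065, 0.001]
force: [0.3, -0.3, 0.4]
finger_gap: 0.998
finger_force: 0.0
```

```bash
cat >> h.py <<'E'
def say():
    s=get_state();R=Ro.from_rotvec(s['tool_rot']).as_matrix()
    print('t',round(s['time'],2),'p',s['eef_pos'].round(4),'head',np.degrees(np.arctan2(R[1,0],R[0,0])).round(2),'tilt',R[:2,2].round(3),'F',s['force'].round(1),'gap',round(s['finger_gap'],3),'ff',round(s['finger_force'],1),'q7',s['joint_positions'].round(2)[[0,6]])
    return s
def go(x,y,z,head=None):
    s=say();R=Ro.from_rotvec(s['tool_rot']).as_matrix();h=np.degrees(np.arctan2(R[1,0],R[0,0]))
    hd=h if head is None else head
    w=-((hd-h+180)%360-180)/120
    c,sn=np.cos(np.radians(hd)),np.sin(np.radians(hd));d=np.array([x,y,z])-s['eef_pos']
    print('wz',w.round(4),'tx',((d[0]*c+d[1]*sn)/.25).round(3),'ty',((d[0]*sn-d[1]*c)/.25).round(3),'tz',(-d[2]/.25).round(3))
E
python3 - <<'E'
from h import *
snap('wrist','w3'); say()
E
```

```text
t 1.45 p [0.4805 0.273  0.2313] head 82.09 tilt [-0. -0.] F [ 0.2  0.5 -0.3] gap 1.002 ff 0.0 q7 [-0.62 -0.73]
```

View pics/w3.png

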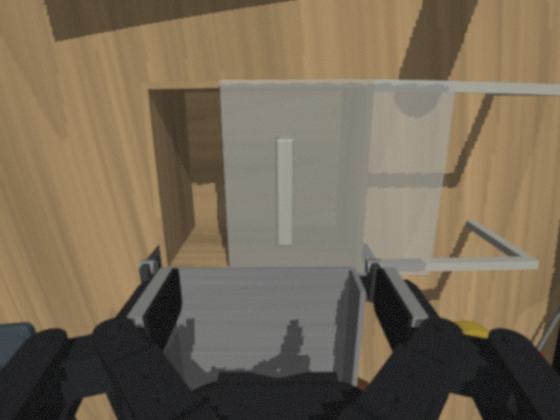

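Wrist view: rib top from (285,139) to (285,244), case's left rim (150,90)–(165,262), cover's left edge (220,82)–(230,265), pan front edge (178,268)–(357,267).

```bash
python3 - <<'E'
from h import *
st=get_state();C=cam('wrist',st)
print('rib',onz(C,[(278,139),(292,138),(278,244),(292,244)],.142)[:,:2].round(4))
print('cover L',onz(C,[(220,82),(230,265)],.116)[:,:2].round(4))
print('caserim L',onz(C,[(150,90),(165,262)],.11)[:,:2].round(4))
print('panfront .125',onz(C,[(178,268),(357,267)],.125)[:,:2].round(4))
print('pan walltop',onz(C,[(172,300),(184,300),(358,275),(363,300)],.161)[:,:2].round(4))
E
```

```text
rib [[0.488  0.3245]
 [0.4976 0.3239]
 [0.4773 0.2472]
 [0.4877 0.2458]]
cover L [[0.4516 0.3683]
 [0.4324 0.2219]]
caserim L [[0.3972 0.371 ]
 [0.3747 0.2293]]
panfront .125 [[0.3908 0.2294]
 [0.5384 0.2099]]
pan walltop [[0.3946 0.2215]
 [0.4035 0.2204]
 [0.5319 0.2237]
 [0.5343 0.2023]]
```

```bash
python3 - <<'E'
from h import *
go(.4877,.2854,.121,82.3)
E
```

```text
t 1.45 p [0.4805 0.273  0.2313] head 82.09 tilt [-0. -0.] F [ 0.2  0.5 -0.3] gap 1.002 ff 0.0 q7 [-0.62 -0.73]
wz -0.0018 tx 0.053 ty 0.022 tz 0.441
```

Call:
apply_moves(rows=[[[0, 0, 0, 0.053, 0.022, 0.04, 0], [0, 0, 0, 0, 0, 0.15, -0.2], [0, 0, 0, 0, 0, 0.15, -0.2], [0, 0, 0, 0, 0, 0.1, -0.2], [0, 0, 0, 0, 0, 0, -1]]], squeeze=40)

```text
time: 2.08
eef_pos: [0.4884, 0.2838, 0.1191]
tool_rot: [-2.373, -2.058, 0.006]
force: [-2.9, 0.0, -1.1]
finger_gap: 0.202
finger_force: 1.3
```

Call:
apply_moves(rows=[[[0, 0, 0, 0, 0, 0, -1], [0, 0, 0, 0, 0, 0, -1], [0, 0, 0, 0, 0, 0, -1], [0, 0, 0, 0, 0.03, 0, -1], [0, 0, 0, 0, 0.06, 0, -1]]])

```text
time: 2.7
eef_pos: [0.509, 0.2813, 0.1202]
tool_rot: [-2.369, -2.061, 0.006]
force: [-1.2, 2.2, -27.7]
finger_gap: 0.13
finger_force: 39.9
```

Call:
apply_moves(rows=[[[0, 0, 0, 0, 0.06, 0, -1], [0, 0, 0, 0, 0.06, 0, -1], [0, 0, 0, 0, 0.06, 0, -1], [0, 0, 0, 0, 0.06, 0, -1], [0, 0, 0, 0, 0.06, 0, -1]]])

```text
time: 3.32
eef_pos: [0.5845, 0.2714, 0.1202]
tool_rot: [-2.369, -2.06, 0.003]
force: [-1.5, 4.5, -25.0]
finger_gap: 0.127
finger_force: 40.2
```

```bash
python3 - <<'E'
from h import *
say()
E
```

```text
t 3.33 p [0.5845 0.2714 0.1202] head 82.01 tilt [-0.003 -0.   ] F [ -1.5   4.5 -25. ] gap 0.127 ff 40.2 q7 [-0.51 -0.64]
```

Call:
apply_moves(rows=[[[0, 0, 0, 0, 0.03, 0.005, -1], [0, 0, 0, 0, 0.02, 0, -1], [0, 0, 0, 0, 0.015, 0, -1], [0, 0, 0, 0, 0, 0, -1]]])

```text
time: 3.82
eef_pos: [0.5848, 0.2714, 0.1199]
tool_rot: [-2.352, -2.056, 0.036]
force: [-61.5, 0.3, 24.6]
finger_gap: 0.131
finger_force: 55.3
```

```bash
python3 - <<'E'
from h import *
say()
E
```

```text
t 3.83 p [0.5848 0.2714 0.1199] head 82.32 tilt [-0.029 -0.002] F [-61.5   0.3  24.6] gap 0.131 ff 55.3 q7 [-0.5  -0.62]
```

Cover is at its stop: force jumped to 61 N with no further travel. Releasing and heading to the first strap.

Call:
apply_moves(rows=[[[0, 0, 0, 0, -0.02, 0, -0.6], [0, 0, 0, 0, 0, 0, -0.2], [0, 0, 0, 0, 0, -0.1, 0], [0, 0, 0, 0, 0, -0.2, 0], [0, 0, 0, 0, 0, -0.2, 0]]])

```text
time: 4.45
eef_pos: [0.5984, 0.2691, 0.2495]
tool_rot: [2.372, 2.057, 0.008]
force: [0.5, 0.5, -0.2]
finger_gap: 0.499
finger_force: 0.0
```

```bash
python3 - <<'E'
from h import *
im,C,s=snap('wrist','w4')
go(.609,-.117,.15,169)
# cover left edge / rib visible: rib colour row check
cv2.imwrite('pics/w4.png',im)
E
```

```text
t 4.5 p [0.6009 0.2702 0.2571] head 81.85 tilt [0.014 0.007] F [ 2.  -0.   5.2] gap 0.499 ff 0.0 q7 [-0.51 -0.62]
wz -0.7262 tx -0.327 ty -1.514 tz 0.428
```

View pics/w4.png

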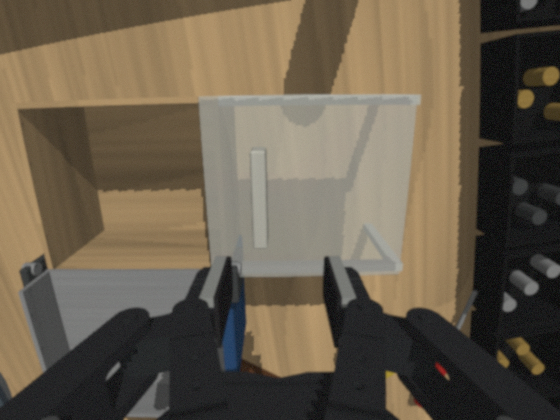

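Call:
apply_moves(rows=[[[0, 0, 0, -0.218, 0.035, 0, 1], [0, 0, 0, -0.218, 0.035, 0, 1], [0, 0, 0, -0.218, 0.035, 0, 1], [0, 0, 0, -0.218, 0.035, 0, 1], [0, 0, 0, -0.218, 0.035, 0, 1]]])

```text
time: 5.12
eef_pos: [0.6033, -0.0093, 0.2479]
tool_rot: [2.37, 2.056, 0.007]
force: [0.6, -0.3, -0.2]
finger_gap: 0.998
finger_force: 0.0
```

Call:
apply_moves(rows=[[[0, 0, 0, -0.218, 0.035, 0, 1], [0, 0, 0, -0.218, 0.035, 0, 1], [0, 0, -0.08, 0, 0, 0.04, 1], [0, 0, -0.08, 0, 0, 0.04, 1], [0, 0, -0.08, 0, 0, 0.04, 1]]])

```text
time: 5.75
eef_pos: [0.6054, -0.1186, 0.2174]
tool_rot: [1.777, 2.584, 0.003]
force: [0.5, 0.8, -0.3]
finger_gap: 1.0
finger_force: 0.0
```

Call:
apply_moves(rows=[[[0, 0, -0.08, 0, 0, 0.04, 1], [0, 0, -0.08, 0, 0, 0.04, 1], [0, 0, -0.08, 0, 0, 0.04, 1], [0, 0, -0.08, 0, 0, 0.04, 1], [0, 0, -0.08, 0, 0, 0.04, 1]]])

```text
time: 6.38
eef_pos: [0.6056, -0.1186, 0.1673]
tool_rot: [0.573, 3.083, -0.001]
force: [-0.1, -0.5, 0.5]
finger_gap: 1.002
finger_force: 0.0
```

Call:
apply_moves(rows=[[[0, 0, -0.08, 0, 0, 0.04, 1], [0, 0, 0, 0, 0, 0, 1]]])

```text
time: 6.62
eef_pos: [0.6048, -0.1184, 0.1564]
tool_rot: [0.323, 3.122, -0.001]
force: [0.1, 0.0, 0.3]
finger_gap: 0.999
finger_force: 0.0
```

```bash
python3 - <<'E'
from h import *
im,C,s=snap('wrist','w5')
for r in straps(im,C): print(*r)
im,C,s=snap('scene','s5')
for r in straps(im,C): 
  if r[1]>300: print(*r)
go(.609,-.117,.05,169)
E
```

```text
[186. 271.] 668 -225 81 31 -21
[276. 192.] 606 -120 79 28 -12
[ 12. 410.] 1099 -532 112 43 67
[193. 280.] 678 -225 86 37 -21
[239. 267.] 615 -118 88 34 -11
[173. 204.] 428 -361 80 43 -59
t 6.72 p [ 0.6047 -0.1178  0.1566] head 168.06 tilt [ 0.003 -0.001] F [-0.8 -0.2  0. ] gap 1.002 ff 0.0 q7 [0.32 1.27]
wz -0.0078 tx -0.016 ty 0.007 tz 0.426
```

Call:
apply_moves(rows=[[[0, 0, 0, -0.007, -0.008, 0.14, 0.2], [0, 0, 0, 0, 0, 0.14, 0.2], [0, 0, 0, 0, 0, 0.14, 0.2], [0, 0, 0, 0, 0, 0.14, 0.2], [0, 0, 0, 0, 0, 0.055, 0.2]]])

```text
time: 7.35
eef_pos: [0.6048, -0.1195, 0.0004]
tool_rot: [-0.323, -3.124, 0.001]
force: [0.2, 0.6, 0.6]
finger_gap: 0.6
finger_force: 0.0
```

Call:
apply_moves(rows=[[[0, 0, 0, 0, 0, 0, 0.2], [0, 0, 0, 0, 0, 0, -1], [0, 0, 0, 0, 0, 0, -1], [0, 0, 0, 0, 0, 0, -1], [0, 0, 0, 0, 0, 0, -1]]], squeeze=60)

```text
time: 7.98
eef_pos: [0.606, -0.1193, 0.0032]
tool_rot: [0.319, 3.122, -0.0]
force: [-1.1, 0.8, 6.2]
finger_gap: 0.313
finger_force: 60.3
```

Call:
apply_moves(rows=[[[0, 0, 0, 0, 0, -0.08, -1], [0, 0, 0, 0, 0, -0.15, -1], [0, 0, 0, 0, 0, -0.2, -1], [0, 0, 0, 0, 0, -0.2, -1], [0, 0, 0, 0, 0, -0.2, -1]]])

```text
time: 8.6
eef_pos: [0.6044, -0.1193, 0.2113]
tool_rot: [0.319, 3.125, -0.0]
force: [0.8, -0.2, -3.3]
finger_gap: 0.312
finger_force: 59.5
```

Call:
apply_moves(rows=[[[0, 0, 0, 0, 0, -0.2, -1], [0, 0, 0.08, 0, 0, 0, -1], [0, 0, 0.08, 0, 0, 0, -1], [0, 0, 0.08, 0, 0, 0, -1], [0, 0, 0.08, 0, 0, 0, -1]]])

```text
time: 9.22
eef_pos: [0.6044, -0.1192, 0.2595]
tool_rot: [1.337, 2.842, 0.0]
force: [0.2, 0.2, -3.2]
finger_gap: 0.311
finger_force: 59.6
```

Call:
apply_moves(rows=[[[0, 0, 0.08, 0, 0, 0, -1], [0, 0, 0.08, 0, 0, 0, -1], [0, 0, 0.08, 0, 0, 0, -1], [0, 0, 0.08, 0, 0, 0, -1], [0, 0, 0.08, 0, 0, 0, -1]]])

```text
time: 9.85
eef_pos: [0.6044, -0.1191, 0.2595]
tool_rot: [2.377, 2.053, 0.001]
force: [0.3, 0.5, -2.3]
finger_gap: 0.312
finger_force: 59.6
```

```bash
python3 - <<'E'
from h import *
go(.4197,.170,.26,82.3)
E
```

```text
t 9.85 p [ 0.6044 -0.1191  0.2595] head 81.63 tilt [0.001 0.   ] F [ 0.3  0.5 -2.3] gap 0.312 ff 59.6 q7 [ 0.1  -0.02]
wz -0.0055 tx 1.047 ty -0.887 tz -0.002
```

Call:
apply_moves(rows=[[[0, 0, -0.005, 0.13, -0.111, 0, -1], [0, 0, 0, 0.131, -0.111, 0, -1], [0, 0, 0, 0.131, -0.111, 0, -1], [0, 0, 0, 0.131, -0.111, 0, -1], [0, 0, 0, 0.131, -0.111, 0, -1]]])

```text
time: 10.48
eef_pos: [0.4876, 0.0623, 0.2595]
tool_rot: [2.361, 2.072, 0.002]
force: [0.8, 0.3, -2.7]
finger_gap: 0.31
finger_force: 59.8
```

Call:
apply_moves(rows=[[[0, 0, 0, 0.131, -0.111, 0, -1], [0, 0, 0, 0.131, -0.111, 0, -1], [0, 0, 0, 0.131, -0.111, 0, -1], [0, 0, 0, 0, 0, 0, -1], [0, 0, 0, 0, 0, 0, -1]]])

```text
time: 11.1
eef_pos: [0.419, 0.1689, 0.2593]
tool_rot: [2.36, 2.072, 0.001]
force: [0.5, 0.0, -3.3]
finger_gap: 0.309
finger_force: 59.8
```

```bash
python3 - <<'E'
from h import *
im,C,s=snap('wrist','w6')
go(.4197,.170,.132,82.3)
E
```

```text
t 11.15 p [0.4193 0.1685 0.2592] head 82.49 tilt [ 0.001 -0.   ] F [ 0.1  0.2 -3. ] gap 0.307 ff 59.8 q7 [-0.41 -0.65]
wz 0.0016 tx 0.006 ty 0.001 tz 0.509
```

View pics/w6.png

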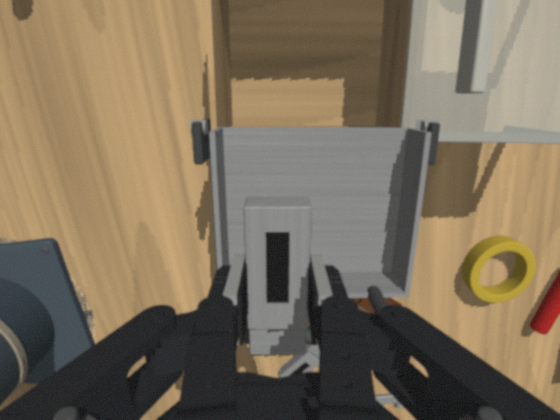

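Wrist view: strap held at (278,265), pan floor front edge (224,127)–(404,128), and the pan is empty.

```bash
python3 - <<'E'
from h import *
C=cam('wrist',get_state())
P=onz(C,[(222,127),(406,128),(402,285),(228,292)],.125)[:,:2];print(P.round(4),P[:2].mean(0),P.mean(0))
E
```

```text
[[0.3824 0.2306]
 [0.5305 0.2107]
 [0.5247 0.065 ]
 [0.3605 0.0797]] [0.45648412 0.22062449] [0.44953912 0.1464796 ]
```

Call:
apply_moves(rows=[[[0, 0, 0, 0.006, 0, 0.1, -1], [0, 0, 0, 0, 0, 0.15, -1], [0, 0, 0, 0, 0, 0.12, -1], [0, 0, 0, 0, 0, 0.08, -1], [0, 0, 0, 0, 0, 0.04, -1]]])

```text
time: 11.78
eef_pos: [0.4193, 0.1697, 0.1354]
tool_rot: [-2.363, -2.07, 0.002]
force: [0.2, -0.7, -2.6]
finger_gap: 0.31
finger_force: 59.8
```

Call:
apply_moves(rows=[[[0, 0, 0, 0, 0, 0.012, -1], [0, 0, 0, 0, 0, 0, -1], [0, 0, 0, 0, 0, 0, -0.2], [0, 0, 0, 0, 0, 0, -0.2]]])

```text
time: 12.28
eef_pos: [0.4196, 0.1711, 0.1339]
tool_rot: [2.361, 2.072, 0.002]
force: [-0.3, 0.3, -0.3]
finger_gap: 0.396
finger_force: 0.0
```

```bash
python3 - <<'E'
from h import *
say()
E
```

```text
t 12.28 p [0.4196 0.1711 0.1339] head 82.56 tilt [0.001 0.001] F [-0.3  0.3 -0.3] gap 0.396 ff 0.0 q7 [-0.42 -0.69]
```

Call:
apply_moves(rows=[[[0, 0, 0, 0, 0, -0.08, -0.2], [0, 0, 0, 0, 0, -0.15, -0.2], [0, 0, 0, 0, 0, -0.2, -0.2], [0, 0, 0, 0, 0, -0.05, 0.2], [0, 0, 0, 0, 0, 0, 0.2]]])

```text
time: 12.9
eef_pos: [0.4194, 0.171, 0.2539]
tool_rot: [2.36, 2.072, 0.003]
force: [0.7, -0.3, -0.8]
finger_gap: 0.603
finger_force: 0.0
```

```bash
python3 - <<'E'
from h import *
im,C,s=snap('scene','s7')
for r in straps(im,C): 
  if r[1]>300: print(*r)
go(.668,-.225,.25)
E
```

```text
[ 11. 410.] 1098 -533 110 43 67
[193. 280.] 678 -225 86 37 -21
[253. 215.] 429 -118 92 35 40
[173. 204.] 429 -361 81 43 -59
t 12.95 p [0.4189 0.1707 0.2529] head 82.56 tilt [-0. -0.] F [ 0.7  0.1 -0.5] gap 0.604 ff 0.0 q7 [-0.41 -0.65]
wz -0.0 tx -1.441 ty 1.193 tz 0.012
```

Call:
apply_moves(rows=[[[0, 0, 0, -0.16, 0.1325, 0, 1], [0, 0, 0, -0.16, 0.1325, 0, 1], [0, 0, 0, -0.16, 0.1325, 0, 1], [0, 0, 0, -0.16, 0.1325, 0, 1], [0, 0, 0, -0.16, 0.1325, 0, 1]]])

```text
time: 13.58
eef_pos: [0.5575, -0.0503, 0.2514]
tool_rot: [-2.359, -2.072, 0.003]
force: [1.1, -0.4, -0.3]
finger_gap: 1.0
finger_force: 0.0
```

Call:
apply_moves(rows=[[[0, 0, 0, -0.16, 0.1325, 0, 1], [0, 0, 0, -0.16, 0.1325, 0, 1], [0, 0, 0, -0.16, 0.1325, 0, 1], [0, 0, 0, -0.16, 0.1325, 0, 1], [0, 0, -0.08, 0, 0, 0.05, 1]]])

```text
time: 14.2
eef_pos: [0.6683, -0.2296, 0.2377]
tool_rot: [-2.181, -2.261, 0.005]
force: [0.1, 0.1, -0.3]
finger_gap: 1.005
finger_force: 0.0
```

Call:
apply_moves(rows=[[[0, 0, -0.08, 0, 0, 0.05, 1], [0, 0, -0.08, 0, 0, 0.05, 1], [0, 0, -0.08, 0, 0, 0.05, 1], [0, 0, -0.08, 0, 0, 0.05, 1], [0, 0, -0.08, 0, 0, 0.05, 1]]])

```text
time: 14.82
eef_pos: [0.6672, -0.2244, 0.1753]
tool_rot: [-1.061, -2.954, 0.0]
force: [-0.4, 0.1, 0.7]
finger_gap: 0.996
finger_force: 0.0
```

Call:
apply_moves(rows=[[[0, 0, -0.08, 0, 0, 0.05, 1], [0, 0, -0.08, 0, 0, 0.05, 1], [0, 0, 0, 0, 0, 0, 1]]])

```text
time: 15.2
eef_pos: [0.6665, -0.2245, 0.1501]
tool_rot: [-0.563, -3.086, -0.002]
force: [0.1, 1.3, 0.6]
finger_gap: 1.0
finger_force: 0.0
```

```bash
python3 - <<'E'
from h import *
im,C,s=snap('wrist','w8')
L=straps(im,C)
for r in L: print(*r)
if L:
  r=min(L,key=lambda r:np.hypot(r[1]-668,r[2]+225)); go(r[1]/1e3,r[2]/1e3,.002,r[5]+180)
E
```

```text
[276. 199.] 671 -227 78 28 -22
[234.  58.] 547 -217 81 37 -2
t 15.25 p [ 0.6672 -0.2246  0.1513] head 159.16 tilt [-0.003  0.001] F [-0.4 -0.  -0.2] gap 1.001 ff 0.0 q7 [0.43 1.28]
wz 0.0096 tx -0.018 ty -0.003 tz 0.597
```

Call:
apply_moves(rows=[[[0, 0, 0.0096, -0.018, -0.003, 0.13, 0.2], [0, 0, 0, 0, 0, 0.14, 0.2], [0, 0, 0, 0, 0, 0.14, 0.2], [0, 0, 0, 0, 0, 0.14, 0.2], [0, 0, 0, 0, 0, 0.045, 0.2]]])

```text
time: 15.88
eef_pos: [0.6708, -0.2266, 0.0023]
tool_rot: [-0.597, -3.081, -0.0]
force: [-1.2, -1.0, 0.6]
finger_gap: 0.601
finger_force: 0.0
```

Call:
apply_moves(rows=[[[0, 0, 0, 0, 0, 0, 0.2], [0, 0, 0, 0, 0, 0, -1], [0, 0, 0, 0, 0, 0, -1], [0, 0, 0, 0, 0, 0, -1], [0, 0, 0, 0, 0, 0, -1]]])

```text
time: 16.5
eef_pos: [0.6732, -0.2274, 0.0066]
tool_rot: [0.594, 3.082, -0.0]
force: [-0.9, 0.6, 6.6]
finger_gap: 0.303
finger_force: 60.0
```

Call:
apply_moves(rows=[[[0, 0, 0, 0, 0, -0.08, -1], [0, 0, 0, 0, 0, -0.15, -1], [0, 0, 0, 0, 0, -0.2, -1], [0, 0, 0, 0, 0, -0.2, -1], [0, 0, 0, 0, 0, -0.2, -1]]])

```text
time: 17.12
eef_pos: [0.6717, -0.227, 0.2154]
tool_rot: [0.594, 3.084, 0.0]
force: [0.3, -0.9, -2.8]
finger_gap: 0.306
finger_force: 59.3
```

Call:
apply_moves(rows=[[[0, 0, 0, 0, 0, -0.2, -1], [0, 0, 0.079, 0, 0, 0, -1], [0, 0, 0.079, 0, 0, 0, -1], [0, 0, 0.079, 0, 0, 0, -1], [0, 0, 0.079, 0, 0, 0, -1]]])

```text
time: 17.75
eef_pos: [0.6717, -0.2268, 0.2636]
tool_rot: [1.571, 2.72, 0.001]
force: [-0.8, -0.3, -1.9]
finger_gap: 0.309
finger_force: 59.4
```

Call:
apply_moves(rows=[[[0, 0, 0.079, 0, 0, 0, -1], [0, 0, 0.079, 0, 0, 0, -1], [0, 0, 0.079, 0, 0, 0, -1], [0, 0, 0.079, 0, 0, 0, -1], [0, 0, 0, 0, 0, 0, -1]]])

```text
time: 18.38
eef_pos: [0.6719, -0.2266, 0.2633]
tool_rot: [2.363, 2.07, 0.001]
force: [0.4, -0.3, -1.7]
finger_gap: 0.308
finger_force: 59.4
```

```bash
python3 - <<'E'
from h import *
go(.489,.162,.26,82.3)
E
```

```text
t 18.38 p [ 0.6719 -0.2266  0.2633] head 82.44 tilt [0.001 0.   ] F [ 0.4 -0.3 -1.7] gap 0.308 ff 59.4 q7 [0.25 0.14]
wz 0.0012 tx 1.442 ty -0.933 tz 0.013
```

Call:
apply_moves(rows=[[[0, 0, 0, 0.16, -0.104, 0, -1], [0, 0, 0, 0.16, -0.104, 0, -1], [0, 0, 0, 0.16, -0.104, 0, -1], [0, 0, 0, 0.16, -0.104, 0, -1], [0, 0, 0, 0.16, -0.104, 0, -1]]])

```text
time: 19.0
eef_pos: [0.5688, -0.01, 0.2629]
tool_rot: [2.359, 2.074, 0.001]
force: [0.8, 0.2, -1.1]
finger_gap: 0.309
finger_force: 59.5
```

Call:
apply_moves(rows=[[[0, 0, 0, 0.16, -0.104, 0, -1], [0, 0, 0, 0.16, -0.104, 0, -1], [0, 0, 0, 0.16, -0.104, 0, -1], [0, 0, 0, 0.16, -0.104, 0, -1], [0, 0, 0, 0, 0, 0, -1]]])

```text
time: 19.62
eef_pos: [0.4861, 0.165, 0.263]
tool_rot: [-2.352, -2.081, -0.003]
force: [0.7, 0.4, -2.2]
finger_gap: 0.303
finger_force: 59.6
```

```bash
python3 - <<'E'
from h import *
im,C,s=snap('wrist','w9')
go(.489,.162,.134,82.3)
cv2.imwrite('pics/w9.png',im[100:,150:480])
E
```

```text
t 19.68 p [0.4872 0.1625 0.2629] head 82.8 tilt [0.001 0.001] F [ 0.5  0.6 -2.1] gap 0.31 ff 59.5 q7 [-0.36 -0.57]
wz 0.0042 tx -0.001 ty 0.008 tz 0.516
```

View pics/w9.png

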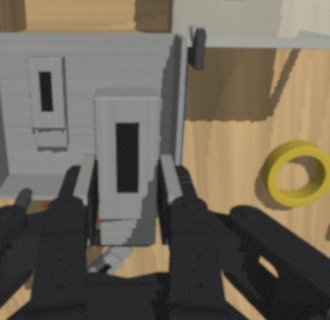

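The first strap lies well in the pan at crop (47,100); the second is in the grip, so I'm lowering it.

Call:
apply_moves(rows=[[[0, 0, 0, 0, 0.004, 0.1, -1], [0, 0, 0, 0, 0, 0.15, -1], [0, 0, 0, 0, 0, 0.12, -1], [0, 0, 0, 0, 0, 0.08, -1], [0, 0, 0, 0, 0, 0.04, -1]]])

```text
time: 20.3
eef_pos: [0.4891, 0.1594, 0.139]
tool_rot: [2.364, 2.069, -0.002]
force: [0.4, -0.6, -1.3]
finger_gap: 0.305
finger_force: 59.5
```

Call:
apply_moves(rows=[[[0, 0, 0, 0, 0, 0.016, -1], [0, 0, 0, 0, 0, 0, -1], [0, 0, 0, 0, 0, 0, -0.2], [0, 0, 0, 0, 0, 0, -0.2]]])

```text
time: 20.8
eef_pos: [0.4894, 0.1609, 0.1362]
tool_rot: [2.364, 2.069, 0.002]
force: [-1.3, 0.2, 0.0]
finger_gap: 0.398
finger_force: 0.0
```

Call:
apply_moves(rows=[[[0, 0, 0, 0, 0, -0.08, -0.2], [0, 0, 0, 0, 0, -0.15, -0.2], [0, 0, 0, 0, 0, -0.2, -0.2], [0, 0, 0, 0, 0, -0.05, 0.2], [0, 0, 0, 0, 0, 0, 0.2]]])

```text
time: 21.42
eef_pos: [0.4892, 0.1609, 0.2562]
tool_rot: [2.364, 2.068, 0.003]
force: [0.2, 0.3, -1.7]
finger_gap: 0.599
finger_force: 0.0
```

```bash
python3 - <<'E'
from h import *
im,C,s=snap('scene','s10')
for r in straps(im,C): 
  if r[1]>300: print(*r)
for r in straps(*snap('side','d10')[:2]): print(*r)
go(.425,-.118,.25)
E
```

```text
[ 12. 410.] 1099 -532 112 43 67
[253. 215.] 430 -118 92 33 39
[173. 204.] 429 -361 81 43 -59
[350. 341.] 422 -363 81 30 -65
[469. 287.] 763 -484 63 19 -12
[476. 273.] 822 -472 56 48 25
t 21.52 p [0.4883 0.1605 0.2545] head 82.37 tilt [-0.001 -0.001] F [-0.1  0.1 -0.4] gap 0.601 ff 0.0 q7 [-0.36 -0.57]
wz -0.0 tx -1.138 ty -0.103 tz 0.018
```

Call:
apply_moves(rows=[[[0, 0, 0, -0.19, -0.017, 0, 1], [0, 0, 0, -0.19, -0.017, 0, 1], [0, 0, 0, -0.19, -0.017, 0, 1], [0, 0, 0, -0.19, -0.017, 0, 1], [0, 0, 0, -0.19, -0.017, 0, 1]]])

```text
time: 22.15
eef_pos: [0.4351, -0.0732, 0.2542]
tool_rot: [-2.363, -2.068, 0.003]
force: [0.8, 0.4, 0.0]
finger_gap: 0.997
finger_force: 0.0
```

Call:
apply_moves(rows=[[[0, 0, 0, -0.19, -0.017, 0, 1], [0, 0, 0.07, 0, 0, 0.06, 1], [0, 0, 0.07, 0, 0, 0.06, 1], [0, 0, 0.07, 0, 0, 0.06, 1], [0, 0, 0.07, 0, 0, 0.06, 1]]])

```text
time: 22.78
eef_pos: [0.4249, -0.1183, 0.1938]
tool_rot: [-2.864, -1.289, 0.004]
force: [0.3, 0.8, -0.2]
finger_gap: 1.001
finger_force: 0.0
```

Call:
apply_moves(rows=[[[0, 0, 0.07, 0, 0, 0.06, 1], [0, 0, 0, 0, 0, 0, 1], [0, 0, 0, 0, 0, 0, 1]]])

```text
time: 23.15
eef_pos: [0.4256, -0.1183, 0.1804]
tool_rot: [-2.947, -1.089, 0.001]
force: [0.4, 0.9, -0.4]
finger_gap: 0.999
finger_force: 0.0
```

```bash
python3 - <<'E'
from h import *
im,C,s=snap('wrist','w11')
L=straps(im,C)
for r in L: print(*r)
if L:
  r=min(L,key=lambda r:np.hypot(r[1]-425,r[2]+118)); go(r[1]/1e3,r[2]/1e3,.002,r[5])
E
```

```text
[373. 367.] 330 -341 64 24 15
[458. 320.] 442 -368 56 22 -86
[406. 296.] 424 -302 86 20 69
[276. 187.] 422 -120 81 29 40
t 23.2 p [ 0.4258 -0.1184  0.1806] head 40.53 tilt [-0. -0.] F [-0.1  0.8 -0.7] gap 1.0 ff 0.0 q7 [ 0.01 -0.59]
wz 0.0044 tx -0.016 ty -0.005 tz 0.715
```

View pics/w11.png

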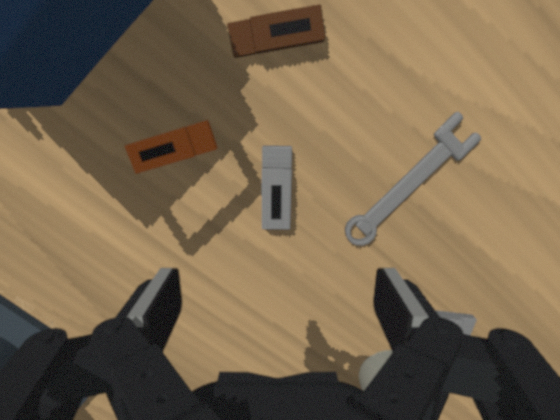

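Wrist view: target strap is grey at (277,187); the orange look-alike (170,148), brown one (278,30) and wrench (410,180) all stay clear. Grasping with a narrower opening.

Call:
apply_moves(rows=[[[0, 0, 0.004, -0.016, -0.005, 0.1, 0], [0, 0, 0, 0, 0, 0.16, 0], [0, 0, 0, 0, 0, 0.16, 0], [0, 0, 0, 0, 0, 0.16, 0], [0, 0, 0, 0, 0, 0.1, 0]]])

```text
time: 23.82
eef_pos: [0.422, -0.12, 0.0094]
tool_rot: [-2.952, -1.074, 0.0]
force: [0.2, 0.0, 0.1]
finger_gap: 0.498
finger_force: 0.0
```

Call:
apply_moves(rows=[[[0, 0, 0, 0, 0, 0.035, 0], [0, 0, 0, 0, 0, 0, 0], [0, 0, 0, 0, 0, 0, -1], [0, 0, 0, 0, 0, 0, -1], [0, 0, 0, 0, 0, 0, -1]]])

```text
time: 24.45
eef_pos: [0.4225, -0.1202, 0.003]
tool_rot: [2.952, 1.072, 0.003]
force: [-0.2, -0.6, 8.1]
finger_gap: 0.31
finger_force: 60.0
```

Call:
apply_moves(rows=[[[0, 0, 0, 0, 0, -0.08, -1], [0, 0, 0, 0, 0, -0.15, -1], [0, 0, 0, 0, 0, -0.2, -1], [0, 0, 0, 0, 0, -0.2, -1], [0, 0, 0, 0, 0, -0.2, -1]]])

```text
time: 25.08
eef_pos: [0.4215, -0.1199, 0.2118]
tool_rot: [2.953, 1.072, 0.002]
force: [0.9, -0.6, -2.3]
finger_gap: 0.305
finger_force: 59.6
```

Call:
apply_moves(rows=[[[0, 0, -0.07, 0, 0, -0.2, -1], [0, 0, -0.07, 0, 0, 0, -1], [0, 0, -0.07, 0, 0, 0, -1], [0, 0, -0.07, 0, 0, 0, -1], [0, 0, -0.07, 0, 0, 0, -1]]])

```text
time: 25.7
eef_pos: [0.4215, -0.1199, 0.26]
tool_rot: [2.367, 2.064, 0.001]
force: [-0.3, 0.2, -2.4]
finger_gap: 0.307
finger_force: 59.6
```

```bash
python3 - <<'E'
from h import *
go(.4545,.165,.26,82.3)
E
```

```text
t 25.7 p [ 0.4215 -0.1199  0.26  ] head 82.18 tilt [ 0.001 -0.   ] F [-0.3  0.2 -2.4] gap 0.307 ff 59.6 q7 [0.07 0.07]
wz -0.001 tx 1.147 ty -0.022 tz -0.0
```

Call:
apply_moves(rows=[[[0, 0, 0, 0.19, -0.004, 0, -1], [0, 0, 0, 0.19, -0.004, 0, -1], [0, 0, 0, 0.19, -0.004, 0, -1], [0, 0, 0, 0.19, -0.004, 0, -1], [0, 0, 0, 0.19, -0.004, 0, -1]]])

```text
time: 26.32
eef_pos: [0.4501, 0.1171, 0.2601]
tool_rot: [2.372, 2.058, 0.001]
force: [1.5, -0.5, -0.8]
finger_gap: 0.311
finger_force: 59.6
```

Call:
apply_moves(rows=[[[0, 0, 0, 0.197, -0.002, 0, -1], [0, 0, 0, 0, 0, 0, -1], [0, 0, 0, 0, 0, 0.1, -1], [0, 0, 0, 0, 0, 0.15, -1], [0, 0, 0, 0, 0, 0.12, -1]]])

```text
time: 26.95
eef_pos: [0.4565, 0.1635, 0.1663]
tool_rot: [2.373, 2.058, -0.0]
force: [-0.3, 1.2, -2.3]
finger_gap: 0.311
finger_force: 59.6
```

Call:
apply_moves(rows=[[[0, 0, 0, 0, 0, 0.06, -1], [0, 0, 0, 0, 0, 0, -1], [0, 0, 0, 0, 0, 0, -0.15], [0, 0, 0, 0, 0, 0, -0.15]]])

```text
time: 27.45
eef_pos: [0.4575, 0.1647, 0.1529]
tool_rot: [2.373, 2.058, 0.003]
force: [-0.2, 0.2, 0.1]
finger_gap: 0.423
finger_force: 0.0
```

Call:
apply_moves(rows=[[[0, 0, 0, 0, 0, -0.08, -0.15], [0, 0, 0, 0, 0, -0.15, -0.15], [0, 0, 0, 0, 0, -0.18, 0], [0, 0, 0, 0, 0, 0, 0]]])

```text
time: 27.95
eef_pos: [0.4587, 0.1653, 0.2581]
tool_rot: [2.372, 2.057, 0.011]
force: [0.9, 0.0, -0.5]
finger_gap: 0.497
finger_force: 0.0
```

```bash
python3 - <<'E'
from h import *
im,C,s=snap('scene','s12')
for r in straps(im,C): 
  if r[1]>300: print(*r)
for r in straps(*snap('side','d12')[:2]): print(*r)
im,C,s=snap('wrist','w12')
cv2.imwrite('pics/c12.png',np.hstack([im[100:,130:460],cv2.imread('pics/d12.png')[150:,120:450][:270]]) if 0 else im)
go(.424,-.362,.25)
E
```

```text
[ 11. 410.] 1098 -533 110 43 67
[173. 204.] 429 -361 81 43 -59
[350. 341.] 422 -363 81 29 -66
t 28.1 p [0.4567 0.1645 0.2541] head 81.89 tilt [-0. -0.] F [-0.  -0.   0.7] gap 0.497 ff 0.0 q7 [-0.4 -0.6]
wz -0.0 tx -2.103 ty 0.168 tz 0.017
```

View pics/c12.png

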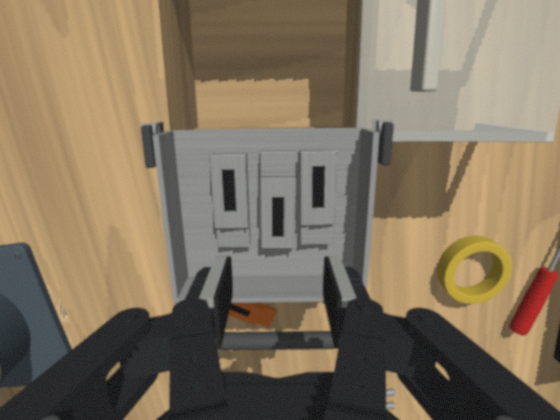

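Three straps lie side by side in the pan, at (230,200), (278,200) and (318,195). Going for the fourth, next to the jar.

Call:
apply_moves(rows=[[[0, 0, 0, -0.21, 0.0168, 0, 0.5], [0, 0, 0, -0.21, 0.0168, 0, 0.5], [0, 0, 0, -0.21, 0.0168, 0, 0.5], [0, 0, 0, -0.21, 0.0168, 0, 0.5], [0, 0, 0, -0.21, 0.0168, 0, 0.5]]])

```text
time: 28.72
eef_pos: [0.4399, -0.0997, 0.2534]
tool_rot: [-2.372, -2.058, 0.002]
force: [1.5, -0.0, 0.1]
finger_gap: 0.748
finger_force: 0.0
```

Call:
apply_moves(rows=[[[0, 0, 0, -0.21, 0.0168, 0, 0.5], [0, 0, 0, -0.21, 0.0168, 0, 0.5], [0, 0, 0, -0.21, 0.0168, 0, 0.5], [0, 0, 0, -0.21, 0.0168, 0, 0.5], [0, 0, 0, -0.21, 0.0168, 0, 0.5]]])

```text
time: 29.35
eef_pos: [0.4238, -0.3623, 0.2531]
tool_rot: [-2.371, -2.058, 0.001]
force: [0.2, 0.7, 0.5]
finger_gap: 0.749
finger_force: 0.0
```

Call:
apply_moves(rows=[[[0, 0, -0.075, 0, 0, 0.05, 0], [0, 0, -0.075, 0, 0, 0.05, 0], [0, 0, -0.075, 0, 0, 0.05, 0], [0, 0, -0.075, 0, 0, 0.05, 0], [0, 0, 0, 0, 0, 0, 0]]])

```text
time: 29.98
eef_pos: [0.4234, -0.3604, 0.2025]
tool_rot: [-1.62, -2.687, -0.001]
force: [-0.7, -0.8, 0.1]
finger_gap: 0.501
finger_force: 0.0
```

```bash
python3 - <<'E'
from h import *
im,C,s=snap('wrist','w13')
L=straps(im,C)
for r in L: print(*r)
if L:
  r=min(L,key=lambda r:np.hypot(r[1]-424,r[2]+362)); go(r[1]/1e3,r[2]/1e3,.002,r[5]+180)
E
```

```text
[391. 387.] 682 -528 58 25 -54
[273. 181.] 420 -363 80 29 -58
t 30.02 p [ 0.4238 -0.3608  0.2033] head 117.68 tilt [-0.002  0.001] F [0.2 0.1 1.2] gap 0.501 ff 0.0 q7 [0.6  1.12]
wz -0.036 tx 0.0 ty -0.018 tz 0.805
```

View pics/w13.png

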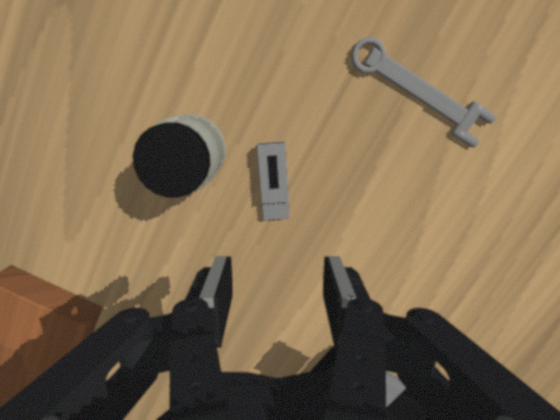

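Wrist view: strap at (273,181), jar's near edge at (224,145). I'll grip 10 mm towards the strap's thin end to stay clear of the jar.

Call:
apply_moves(rows=[[[0, 0, -0.036, -0.04, -0.018, 0.1, -0.05], [0, 0, 0, 0, 0, 0.15, -0.05], [0, 0, 0, 0, 0, 0.15, -0.05], [0, 0, 0, 0, 0, 0.15, -0.05], [0, 0, 0, 0, 0, 0.1, -0.05]]])

```text
time: 30.65
eef_pos: [0.4249, -0.3717, 0.0404]
tool_rot: [-1.523, -2.747, 0.0]
force: [-0.2, -0.8, 1.0]
finger_gap: 0.477
finger_force: 0.0
```

```bash
python3 - <<'E'
from h import *
im,C,s=snap('wrist','w14')
go(.420+.01*np.cos(np.radians(-58)),-.363+.01*np.sin(np.radians(-58)),.002,122)
cv2.imwrite('pics/w14.png',im)
E
```

```text
t 30.7 p [ 0.4239 -0.3708  0.038 ] head 122.02 tilt [-0.004  0.002] F [-1.4  0.6 -2.2] gap 0.473 ff 0.0 q7 [0.63 1.2 ]
wz 0.0002 tx -0.005 ty 0.003 tz 0.144
```

View pics/w14.png

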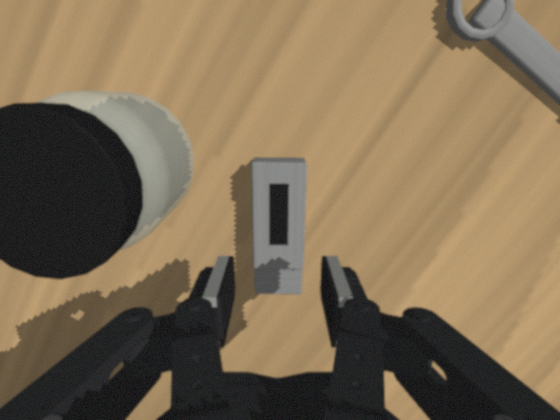

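The fingers straddle the strap at (278,225) and the jar at (60,190) is clear.

Call:
apply_moves(rows=[[[0, 0, 0, 0, 0, 0.1, -0.05], [0, 0, 0, 0, 0, 0.044, -0.05], [0, 0, 0, 0, 0, 0, -1], [0, 0, 0, 0, 0, 0, -1], [0, 0, 0, 0, 0, 0, -1]]])

```text
time: 31.32
eef_pos: [0.4254, -0.3722, 0.0065]
tool_rot: [1.518, 2.749, -0.0]
force: [-0.3, 0.2, -3.4]
finger_gap: 0.308
finger_force: 60.7
```

Call:
apply_moves(rows=[[[0, 0, 0, 0, 0, -0.08, -1], [0, 0, 0, 0, 0, -0.15, -1], [0, 0, 0, 0, 0, -0.2, -1], [0, 0, 0, 0, 0, -0.2, -1], [0, 0, 0, 0, 0, -0.2, -1]]])

```text
time: 31.95
eef_pos: [0.4248, -0.3718, 0.2155]
tool_rot: [1.518, 2.75, -0.0]
force: [-0.1, -0.8, -3.4]
finger_gap: 0.31
finger_force: 60.7
```

Call:
apply_moves(rows=[[[0, 0, 0, 0, 0, -0.22, -1], [0, 0, 0.083, 0, 0, 0, -1], [0, 0, 0.083, 0, 0, 0, -1], [0, 0, 0.083, 0, 0, 0, -1], [0, 0, 0.083, 0, 0, 0, -1]]])

```text
time: 32.58
eef_pos: [0.4248, -0.3717, 0.2686]
tool_rot: [-2.371, -2.062, -0.0]
force: [-0.6, 0.9, -3.0]
finger_gap: 0.311
finger_force: 60.7
```

```bash
python3 - <<'E'
from h import *
go(.474,.170,.265,82.3)
E
```

```text
t 32.58 p [ 0.4248 -0.3717  0.2686] head 82.02 tilt [0. 0.] F [-0.6  0.9 -3. ] gap 0.311 ff 60.7 q7 [0.51 0.58]
wz -0.0023 tx 2.174 ty -0.095 tz 0.015
```

Call:
apply_moves(rows=[[[0, 0, 0, 0.215, -0.0095, 0, -1], [0, 0, 0, 0.215, -0.0095, 0, -1], [0, 0, 0, 0.215, -0.0095, 0, -1], [0, 0, 0, 0.215, -0.0095, 0, -1], [0, 0, 0, 0.215, -0.0095, 0, -1]]])

```text
time: 33.2
eef_pos: [0.4487, -0.1023, 0.2688]
tool_rot: [2.364, 2.068, 0.001]
force: [0.8, -1.3, -2.7]
finger_gap: 0.307
finger_force: 60.7
```

Call:
apply_moves(rows=[[[0, 0, 0, 0.215, -0.0095, 0, -1], [0, 0, 0, 0.215, -0.0095, 0, -1], [0, 0, 0, 0.215, -0.0095, 0, -1], [0, 0, 0, 0.215, -0.0095, 0, -1], [0, 0, 0, 0.215, -0.0095, 0, -1]]])

```text
time: 33.83
eef_pos: [0.4727, 0.1654, 0.2688]
tool_rot: [2.365, 2.068, 0.001]
force: [0.4, -0.8, -2.6]
finger_gap: 0.307
finger_force: 60.7
```

Call:
apply_moves(rows=[[[0, 0, 0, 0, 0, 0, -1], [0, 0, 0, 0, 0, 0.15, -1], [0, 0, 0, 0, 0, 0.15, -1], [0, 0, 0, 0, 0, 0.11, -1], [0, 0, 0, 0, 0, 0.04, -1]]])

```text
time: 34.45
eef_pos: [0.4722, 0.1628, 0.1548]
tool_rot: [-2.365, -2.067, 0.004]
force: [0.3, -0.7, -2.1]
finger_gap: 0.312
finger_force: 60.7
```

```bash
python3 - <<'E'
from h import *
go(.474,.165,.153,82.3)
E
```

```text
t 34.45 p [0.4722 0.1628 0.1548] head 82.32 tilt [-0.002 -0.001] F [ 0.3 -0.7 -2.1] gap 0.312 ff 60.7 q7 [-0.38 -0.6 ]
wz 0.0002 tx 0.01 ty 0.006 tz 0.007
```

Releasing and checking the pan and the rest of the bench.

Call:
apply_moves(rows=[[[0, 0, 0, 0, 0, 0.01, -1], [0, 0, 0, 0, 0, 0, -0.15], [0, 0, 0, 0, 0, 0, -0.15], [0, 0, 0, 0, 0, -0.08, -0.15], [0, 0, 0, 0, 0, -0.15, -0.15]]])

```text
time: 35.08
eef_pos: [0.4726, 0.1638, 0.2113]
tool_rot: [-2.364, -2.069, 0.002]
force: [0.7, 0.8, -0.3]
finger_gap: 0.424
finger_force: 0.0
```

Call:
apply_moves(rows=[[[0, 0, 0, 0, 0, -0.2, 0], [0, 0, 0, 0, 0, -0.1, 0], [0, 0, 0, 0, 0, 0, 0]]])

```text
time: 35.45
eef_pos: [0.4741, 0.1644, 0.2885]
tool_rot: [2.363, 2.067, 0.008]
force: [0.2, -0.1, -0.8]
finger_gap: 0.495
finger_force: 0.0
```

```bash
python3 - <<'E'
from h import *
a=snap('scene','s15')[0]
b,C,s=snap('wrist','w15')
for r in straps(a,cam('scene')):
  if r[1]>300: print(*r)
for r in straps(*snap('side','d15')[:2]): print(*r)
o=np.hstack([b[90:340,110:440],cv2.resize(a[100:350,100:420],(448,350))[:250]]) 
cv2.imwrite('pics/c15.png',o); say()
E
```

```text
[ 12. 410.] 1099 -532 112 43 67
[468. 288.] 760 -483 71 18 -15
t 35.6 p [0.4726 0.1638 0.2853] head 82.37 tilt [-0.001 -0.   ] F [ 0.1 -0.3 -0.1] gap 0.5 ff 0.0 q7 [-0.38 -0.58]
```

View pics/c15.png

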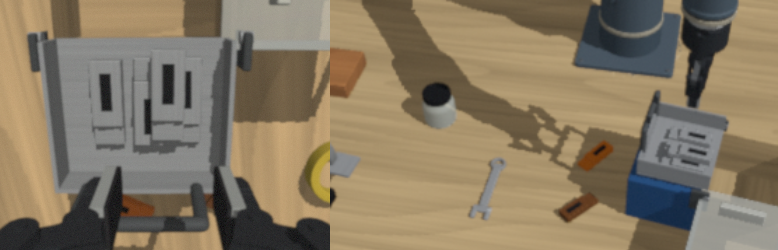

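All four straps are in the pan and no grey strap is left on the bench. Next I'll turn the gripper and go above the handle.

```bash
python3 - <<'E'
from h import *
C=cam('wrist',get_state())
print(onz(C,[(228,314),(318,312),(310,275)],.212).round(4))
go(.443,.088,.285)
E
```

```text
[[0.4251 0.0927 0.212 ]
 [0.4929 0.0854 0.212 ]
 [0.4901 0.1178 0.212 ]]
t 35.6 p [0.4726 0.1638 0.2853] head 82.37 tilt [-0.001 -0.   ] F [ 0.1 -0.3 -0.1] gap 0.5 ff 0.0 q7 [-0.38 -0.58]
wz -0.0 tx -0.316 ty -0.077 tz 0.001
```

Call:
apply_moves(rows=[[[0, 0, -0.084, 0, 0, 0, 0], [0, 0, -0.084, 0, 0, 0, 0], [0, 0, -0.084, 0, 0, 0, 0], [0, 0, -0.084, 0, 0, 0, 0], [0, 0, -0.084, 0, 0, 0, 0]]])

```text
time: 36.22
eef_pos: [0.4725, 0.1637, 0.2846]
tool_rot: [-1.249, -2.881, 0.002]
force: [-0.3, 0.0, -0.0]
finger_gap: 0.501
finger_force: 0.0
```

Call:
apply_moves(rows=[[[0, 0, -0.084, 0, 0, 0, 0], [0, 0, -0.084, 0, 0, 0, 0], [0, 0, -0.084, 0, 0, 0, 0], [0, 0, -0.079, 0, 0, 0, 0], [0, 0, 0, 0, -0.05, 0, 0]]])

```text
time: 36.85
eef_pos: [0.4709, 0.1515, 0.2847]
tool_rot: [-0.205, -3.133, 0.0]
force: [-0.1, 0.2, -0.2]
finger_gap: 0.508
finger_force: 0.0
```

```bash
python3 - <<'E'
from h import *
b,C,s=snap('wrist','w16'); go(.443,.088,.25,172.3)
E
```

```text
t 36.9 p [0.4708 0.1489 0.2848] head 172.22 tilt [-0.002 -0.002] F [-0.9 -3.2 -0.5] gap 0.502 ff 0.0 q7 [-0.13  0.91]
wz -0.0007 tx 0.078 ty -0.256 tz 0.139
```

View pics/w16.png

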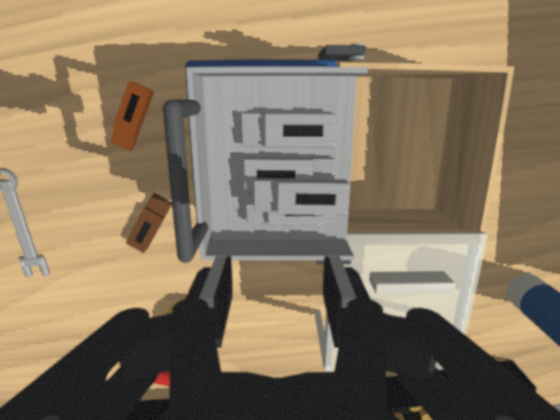

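Handle bar runs from about (172,102) to (186,260).

```bash
python3 - <<'E'
from h import *
C=cam('wrist',get_state())
P=onz(C,[(173,106),(186,256)],.211);print(P.round(4))
m=P.mean(0);print(m);go(m[0],m[1],.25,172.3)
E
```

```text
[[0.3879 0.0944 0.211 ]
 [0.49   0.0804 0.211 ]]
[0.43895324 0.08741422 0.211     ]
t 36.9 p [0.4708 0.1489 0.2848] head 172.22 tilt [-0.002 -0.002] F [-0.9 -3.2 -0.5] gap 0.502 ff 0.0 q7 [-0.13  0.91]
wz -0.0007 tx 0.093 ty -0.261 tz 0.139
```

Call:
apply_moves(rows=[[[0, 0, 0, 0.02, -0.09, 0, 0], [0, 0, 0, 0.03, -0.09, 0, 0], [0, 0, 0, 0.03, -0.072, 0, 0], [0, 0, 0, 0, 0, 0, 0], [0, 0, 0, 0, 0, 0, 0]]])

```text
time: 37.52
eef_pos: [0.4435, 0.0921, 0.2859]
tool_rot: [0.207, 3.134, 0.001]
force: [0.7, 0.1, -0.1]
finger_gap: 0.503
finger_force: 0.0
```

Call:
apply_moves(rows=[[[0, 0, 0, 0, 0, 0.1, 0], [0, 0, 0, 0, 0, 0.12, 0], [0, 0, 0, 0, 0, 0.1, 0], [0, 0, 0, 0, 0, 0.055, 0], [0, 0, 0, 0, 0, 0, 0]]])

```text
time: 38.15
eef_pos: [0.4431, 0.0921, 0.1915]
tool_rot: [-0.205, -3.133, 0.0]
force: [0.1, -0.5, 1.0]
finger_gap: 0.501
finger_force: 0.0
```

Call:
apply_moves(rows=[[[0, 0, 0, 0, 0, 0, -0.6], [0, 0, 0, 0, 0, 0, -1], [0, 0, 0, 0, 0, 0, -1], [0, 0, 0, 0, 0, 0, -1], [0, 0, 0, 0, 0, 0, -1]]], squeeze=40)

```text
time: 38.78
eef_pos: [0.4434, 0.0888, 0.1929]
tool_rot: [0.21, 3.134, -0.005]
force: [-1.2, -11.4, 5.8]
finger_gap: 0.126
finger_force: 39.0
```

```bash
python3 - <<'E'
from h import *
say(); snap('side','d17')
E
```

```text
t 38.77 p [0.4434 0.0888 0.1929] head 172.35 tilt [ 0.001 -0.004] F [ -1.2 -11.4   5.8] gap 0.126 ff 39.0 q7 [-0.05  0.98]
```

Handle gripped (the gap matches the 12 mm bar). Now tipping along the arc in 5° steps.

Call:
apply_moves(rows=[[[0, 0, 0, 0, 0.017, -0.023, -1], [0, 0, 0, 0, 0.017, -0.022, -1], [0, 0, 0, 0, 0.037, -0.042, -1], [0, 0, 0, 0, 0.04, -0.039, -1], [0, 0, 0, 0, 0.044, -0.035, -1]]])

```text
time: 39.45
eef_pos: [0.448, 0.1242, 0.2327]
tool_rot: [-0.213, -3.133, 0.013]
force: [-0.6, -21.7, 6.1]
finger_gap: 0.121
finger_force: 39.5
```

```bash
cat >> h.py <<'E'
def tip(p0=(.4434,.0888,.1929)):
    s=say();d=s['eef_pos']-np.array(p0);dy=d[:2]@np.array([.134,.991]);y,z=-.133+dy,.089+d[2]
    print('tip deg',np.degrees(np.arctan2(.089,-.133)-np.arctan2(z,y)).round(1),'r',np.hypot(y,z).round(4),'dx',(d[:2]@np.array([.991,-.134])).round(4))
E
python3 -c "
from h import *
tip()"
```

```text
t 39.45 p [0.448  0.1242 0.2327] head 172.21 tilt [-0.002 -0.008] F [ -0.6 -21.7   6.1] gap 0.121 ff 39.5 q7 [-0.11  0.92]
tip deg 19.2 r 0.1614 dx -0.0001
```

Tracking the arc well. Continuing to 55°, then holding.

Call:
apply_moves(rows=[[[0, 0, 0, 0, 0.046, -0.031, -1], [0, 0, 0, 0, 0.049, -0.027, -1], [0, 0, 0, 0, 0.051, -0.022, -1], [0, 0, 0, 0, 0.053, -0.017, -1], [0, 0, 0, 0, 0.054, -0.012, -1]]])

```text
time: 40.08
eef_pos: [0.4567, 0.1889, 0.2617]
tool_rot: [0.212, 3.133, -0.008]
force: [-3.9, -13.6, 17.7]
finger_gap: 0.121
finger_force: 43.0
```

```bash
python3 -c "
from h import *
tip()"
```

```text
t 40.08 p [0.4567 0.1889 0.2617] head 172.27 tilt [ 0.001 -0.005] F [ -3.9 -13.6  17.7] gap 0.121 ff 43.0 q7 [-0.22  0.81]
tip deg 44.8 r 0.161 dx -0.0002
```

Call:
apply_moves(rows=[[[0, 0, 0, 0, 0.055, -0.007, -1], [0, 0, 0, 0, 0.056, -0.002, -1], [0, 0, 0, 0, 0, 0, -1], [0, 0, 0, 0, 0, 0, -1], [0, 0, 0, 0, 0, 0, -1]]])

```text
time: 40.7
eef_pos: [0.4608, 0.2207, 0.2638]
tool_rot: [0.206, 3.132, 0.002]
force: [-2.2, -1.2, 11.2]
finger_gap: 0.123
finger_force: 43.2
```

Call:
apply_moves(rows=[[[0, 0, 0, 0, 0, 0, -1], [0, 0, 0, 0, 0, 0, -1], [0, 0, 0, 0, 0, 0, -1], [0, 0, 0, 0, 0, 0, -1], [0, 0, 0, 0, 0, 0, -1]]])

```text
time: 41.32
eef_pos: [0.4609, 0.2207, 0.2638]
tool_rot: [0.206, 3.132, 0.002]
force: [-2.9, -1.3, 9.7]
finger_gap: 0.123
finger_force: 43.2
```

```bash
python3 -c "
from h import *
tip()
snap('wrist','w18');snap('scene','s18')
a=cv2.imread('pics/s18.png')[130:330,280:450];b=cv2.imread('pics/w18.png')
cv2.imwrite('pics/c18.png',np.hstack([cv2.resize(a,(357,420)),b[:,117:]])) "
```

```text
t 41.33 p [0.4609 0.2207 0.2638] head 172.47 tilt [0.003 0.001] F [-2.9 -1.3  9.7] gap 0.123 ff 43.2 q7 [-0.26  0.76]
tip deg 56.2 r 0.1599 dx -0.0004
```

View pics/c18.png

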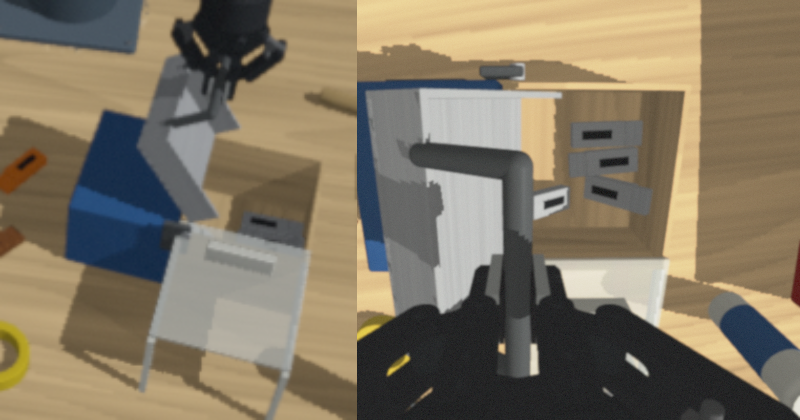

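Pan held at 56°: all four straps are visible inside the case, at (605,135), (603,162), (617,192) and (550,203). Holding a bit longer, then lowering.

Call:
apply_moves(rows=[[[0, 0, 0, 0, 0, 0, -1], [0, 0, 0, 0, 0, 0, -1], [0, 0, 0, 0, 0, 0, -1], [0, 0, 0, 0, 0, 0, -1], [0, 0, 0, 0, 0, 0, -1]]])

```text
time: 42.05
eef_pos: [0.4609, 0.2207, 0.2638]
tool_rot: [0.206, 3.132, 0.002]
force: [-2.7, -1.0, 9.7]
finger_gap: 0.12
finger_force: 43.2
```

Call:
apply_moves(rows=[[[0, 0, 0, 0, -0.056, 0.002, -1], [0, 0, 0, 0, -0.055, 0.007, -1], [0, 0, 0, 0, -0.054, 0.012, -1], [0, 0, 0, 0, -0.053, 0.017, -1], [0, 0, 0, 0, -0.051, 0.022, -1]]])

```text
time: 42.68
eef_pos: [0.4525, 0.1555, 0.2487]
tool_rot: [0.204, 3.131, 0.006]
force: [2.9, 9.4, -5.7]
finger_gap: 0.117
finger_force: 42.8
```

Call:
apply_moves(rows=[[[0, 0, 0, 0, -0.049, 0.027, -1], [0, 0, 0, 0, -0.046, 0.031, -1], [0, 0, 0, 0, -0.044, 0.035, -1], [0, 0, 0, 0, -0.04, 0.039, -1], [0, 0, 0, 0, -0.037, 0.042, -1]]])

```text
time: 43.3
eef_pos: [0.4453, 0.1004, 0.2047]
tool_rot: [0.206, 3.132, 0.002]
force: [-1.0, 0.6, 7.9]
finger_gap: 0.121
finger_force: 46.6
```

```bash
python3 -c "
from h import *
tip()"
```

```text
t 43.3 p [0.4453 0.1004 0.2047] head 172.47 tilt [0.003 0.001] F [-1.   0.6  7.9] gap 0.121 ff 46.6 q7 [-0.07  0.97]
tip deg 5.9 r 0.1577 dx 0.0003
```

Call:
apply_moves(rows=[[[0, 0, 0, 0, -0.025, 0.025, -1], [0, 0, 0, 0, -0.02, 0.025, -1], [0, 0, 0, 0, 0, 0.004, -1], [0, 0, 0, 0, 0, 0, -1]]])

```text
time: 43.8
eef_pos: [0.4439, 0.0896, 0.1906]
tool_rot: [0.205, 3.133, 0.002]
force: [1.7, 4.6, 3.7]
finger_gap: 0.117
finger_force: 46.3
```

```bash
python3 -c "
from h import *
tip()"
```

```text
t 43.8 p [0.4439 0.0896 0.1906] head 172.5 tilt [0.002 0.001] F [1.7 4.6 3.7] gap 0.117 ff 46.3 q7 [-0.05  0.98]
tip deg -0.5 r 0.158 dx 0.0003
```

Call:
apply_moves(rows=[[[0, 0, 0, 0, -0.008, 0.01, -1], [0, 0, 0, 0, -0.006, 0.006, -1], [0, 0, 0, 0, 0, 0, -1]]])

```text
time: 44.18
eef_pos: [0.444, 0.0885, 0.1885]
tool_rot: [0.203, 3.13, 0.006]
force: [-6.7, 11.1, 31.7]
finger_gap: 0.125
finger_force: 49.5
```

```bash
python3 -c "
from h import *
tip()"
```

```text
t 44.17 p [0.444  0.0885 0.1885] head 172.59 tilt [0.005 0.004] F [-6.7 11.1 31.7] gap 0.125 ff 49.5 q7 [-0.05  0.99]
tip deg -1.4 r 0.1578 dx 0.0006
```

The pan is on its stop: 32 N upward reaction, angle about 0. Releasing and checking.

Call:
apply_moves(rows=[[[0, 0, 0, 0, 0.004, -0.008, -0.5], [0, 0, 0, 0, 0, 0, 0], [0, 0, 0, 0, 0, 0, 0], [0, 0, 0, 0, 0, -0.1, 0], [0, 0, 0, 0, 0, -0.2, 0]]])

```text
time: 44.8
eef_pos: [0.4413, 0.0857, 0.2619]
tool_rot: [-0.206, -3.13, 0.002]
force: [1.3, -0.4, 0.3]
finger_gap: 0.501
finger_force: 0.0
```

Call:
apply_moves(rows=[[[0, 0, 0, 0, 0.1, -0.16, 0], [0, 0, 0, 0, 0.2, 0, 0], [0, 0, 0, 0, 0.2, 0, 0], [0, 0, 0, 0, 0, 0, 0]]])

```text
time: 45.3
eef_pos: [0.4583, 0.214, 0.3022]
tool_rot: [-0.197, -3.134, -0.002]
force: [0.2, -1.0, -0.1]
finger_gap: 0.5
finger_force: 0.0
```

```bash
python3 -c "
from h import *
say()
snap('wrist','w19');snap('side','d19')
a=cv2.imread('pics/d19.png')[130:290,130:320];b=cv2.imread('pics/w19.png')
cv2.imwrite('pics/c19.png',np.hstack([cv2.resize(a,(380,420)),b[:,140:]])) "
```

```text
t 45.3 p [0.4583 0.214  0.3022] head 172.8 tilt [-0.001  0.001] F [ 0.2 -1.  -0.1] gap 0.5 ff 0.0 q7 [-0.22  0.78]
```

View pics/c19.png

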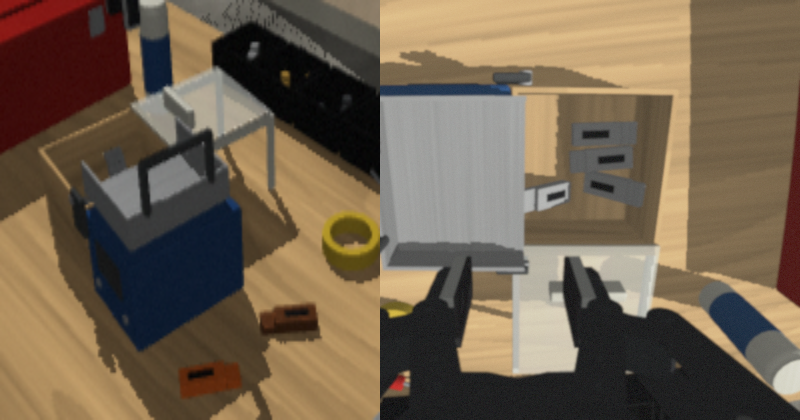

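Side view: pan level and empty. In the wrist view all four straps are in the case; the one at (547,196) sits against the pan-side wall. I've now looked at 16 pictures, two past the 14 allowed, so from here I'll check only with numbers. I'll check that strap's height by triangulating from a second wrist pose on the way to the cover.

Call:
apply_moves(rows=[[[0, 0, 0.084, 0, 0, 0, 0], [0, 0, 0.084, 0, 0, 0, 0], [0, 0, 0.084, 0, 0, 0, 0], [0, 0, 0.084, 0, 0, 0, 0], [0, 0, 0.084, 0, 0, 0, 0]]])

```text
time: 46.02
eef_pos: [0.459, 0.2083, 0.3026]
tool_rot: [1.533, 2.742, -0.002]
force: [-0.2, 0.2, 0.7]
finger_gap: 0.503
finger_force: 0.0
```

Call:
apply_moves(rows=[[[0, 0, 0.084, 0, 0, 0, 0], [0, 0, 0.084, 0, 0, 0, 0], [0, 0, 0.084, 0, 0, 0, 0], [0, 0, 0.085, 0, 0, 0, 0], [0, 0, 0, 0, 0, 0, 0]]])

```text
time: 46.65
eef_pos: [0.459, 0.2088, 0.3027]
tool_rot: [2.378, 2.052, -0.001]
force: [-0.0, 0.0, 0.0]
finger_gap: 0.497
finger_force: 0.0
```

```bash
cat >> h.py <<'E'
def slots(im,C):
    # dark slot marks, positions on z=.021 (top of a strap lying on the case floor), case frame mm
    g=cv2.cvtColor(im,cv2.COLOR_BGR2GRAY); m=(g<38).astype(np.uint8)
    cs,_=cv2.findContours(m,cv2.RETR_LIST,cv2.CHAIN_APPROX_NONE);o=[]
    for c in cs:
        if 40<cv2.contourArea(c)<700:
            r=cv2.minAreaRect(c);X=onz(C,[r[0]],.021)[0]
            if .33<X[0]<.62 and .14<X[1]<.45: o.append((np.round(r[0],1),np.round(sorted(r[1]),1),X[:2].round(3)))
    return o
E
python3 - <<'E'
from h import *
im,C2,s=snap('wrist','w20'); say()
T={'eef_pos':np.array([.4583,.214,.3022]),'tool_rot':np.array([-.197,-3.134,-.002])}
C1=cam('wrist',T);A=slots(cv2.imread('pics/w19.png'),C1);B=slots(im,C2)
print('w19');[print(*a) for a in A];print('w20');[print(*b) for b in B]
for a in A:
  for b in B:
    X,e=tri(C1,a[0],C2,b[0])
    if e<.006 and 0<X[2]<.16: print(a[0],b[0],X.round(3),round(e,4))
E
```

```text
t 46.7 p [0.459  0.2091 0.3027] head 81.77 tilt [-0.    -0.001] F [ 0.4 -0.8 -1.1] gap 0.499 ff 0.0 q7 [-0.44 -0.7 ]
w19
[361.9 186.5] [ 5.3 21.3] [0.502 0.32 ]
[371. 159.] [ 5.1 24.2] [0.467 0.333]
[355.  134.1] [ 5.2 24.1] [0.434 0.315]
w20
[243.1  78.4] [ 6.2 27.3] [0.433 0.315]
[297.  68.] [ 7.3 22.5] [0.498 0.318]
[268.6  58.5] [ 6.2 27.6] [0.467 0.333]
[361.9 186.5] [297.  68.] [0.497 0.316 0.037] 0.0002
[371. 159.] [243.1  78.4] [0.444 0.306 0.131] 0.0036
[371. 159.] [268.6  58.5] [0.467 0.333 0.023] 0.0001
[355.  134.1] [243.1  78.4] [0.434 0.315 0.02 ] 0.0006
```

```bash
python3 - <<'E'
from h import *
T={'eef_pos':np.array([.4583,.214,.3022]),'tool_rot':np.array([-.197,-3.134,-.002])}
C1=cam('wrist',T);C2=cam('wrist',get_state())
def dark(im,box,th):
    u0,v0,u1,v1=box;g=cv2.cvtColor(im,cv2.COLOR_BGR2GRAY)[v0:v1,u0:u1];o=[]
    cs,_=cv2.findContours((g<th).astype(np.uint8),cv2.RETR_LIST,cv2.CHAIN_APPROX_NONE)
    for c in cs:
        if 25<cv2.contourArea(c)<500:
            r=cv2.minAreaRect(c);o.append((np.array(r[0])+[u0,v0],np.round(sorted(r[1]),1)))
    return o
a=cv2.imread('pics/w19.png');b=cv2.imread('pics/w20.png')
for th in(50,70,90):
    A=dark(a,(285,170,345,220),th);B=dark(b,(200,20,380,170),th)
    print(th,[(p.round(),q) for p,q in A],[(p.round(),q) for p,q in B])
    for p,_ in A:
        for q,_ in B:
            X,e=tri(C1,p,C2,q)
            if e<.004 and 0<X[2]<.15: print('  ',p.round(),q.round(),X.round(3),e.round(4))
E
```

```text
50 [(array([316., 195.]), array([ 3.4, 15.3]))] [(array([308., 120.]), array([ 5., 19.])), (array([243.,  79.]), array([ 7.3, 28.2])), (array([297.,  68.]), array([ 8.7, 23.7])), (array([269.,  58.]), array([ 7.2, 29.2]))]
   [316. 195.] [308. 120.] [0.502 0.258 0.035] 0.0002
70 [(array([316., 195.]), array([ 4.7, 16.6]))] [(array([307., 120.]), array([ 6.2, 21.3])), (array([243.,  79.]), array([ 9.2, 31.1])), (array([297.,  67.]), array([15.7, 30.2])), (array([269.,  58.]), array([ 9.3, 31.2])), (array([202.,  62.]), array([ 4., 41.])), (array([243.,  28.]), array([17. , 88.7]))]
   [316. 195.] [307. 120.] [0.502 0.258 0.035] 0.0008
90 [(array([316., 196.]), array([ 5.8, 17.7])), (array([309., 183.]), array([ 2.7, 28.9]))] [(array([372., 167.]), array([4., 8.])), (array([307., 120.]), array([ 7.6, 21.5])), (array([212.,  91.]), array([6.4, 9.9])), (array([218.,  90.]), array([ 8.3, 10.6])), (array([219.,  69.]), array([25.3, 26.1])), (array([282.,  54.]), array([ 7., 25.])), (array([282.,  38.]), array([6.4, 7.1])), (array([216.,  43.]), array([17.5, 24. ]))]
   [316. 196.] [307. 120.] [0.502 0.258 0.037] 0.0005
```

The fourth strap's slot is at z≈0.035, well below the rim. Shutting the cover.

```bash
python3 - <<'E'
from h import *
go(.585,.2714,.121,82.2)
E
```

```text
t 46.7 p [0.459  0.2091 0.3027] head 81.77 tilt [-0.    -0.001] F [ 0.4 -0.8 -1.1] gap 0.499 ff 0.0 q7 [-0.44 -0.7 ]
wz -0.0036 tx 0.315 ty 0.466 tz 0.727
```

Call:
apply_moves(rows=[[[0, 0, -0.004, 0.079, 0.116, 0, 0.2], [0, 0, 0, 0.079, 0.117, 0, 0.2], [0, 0, 0, 0.079, 0.117, 0, 0.2], [0, 0, 0, 0.078, 0.116, 0, 0.2], [0, 0, 0, 0, 0, 0, 0.2]]])

```text
time: 47.32
eef_pos: [0.5867, 0.2721, 0.3014]
tool_rot: [-2.365, -2.067, 0.002]
force: [-0.4, -0.3, -0.0]
finger_gap: 0.597
finger_force: 0.0
```

Call:
apply_moves(rows=[[[0, 0, 0, 0, 0, 0.15, 0.2], [0, 0, 0, 0, 0, 0.2, 0.2], [0, 0, 0, 0, 0, 0.2, 0.2], [0, 0, 0, 0, 0, 0.12, 0.2], [0, 0, 0, 0, 0, 0.035, 0.2]]])

```text
time: 47.95
eef_pos: [0.5839, 0.2708, 0.125]
tool_rot: [-2.366, -2.065, 0.005]
force: [-0.9, -0.2, 1.2]
finger_gap: 0.596
finger_force: 0.0
```

```bash
python3 - <<'E'
from h import *
say()
E
```

```text
t 47.95 p [0.5839 0.2708 0.125 ] head 82.23 tilt [-0.003 -0.002] F [-0.9 -0.2  1.2] gap 0.596 ff 0.0 q7 [-0.45 -0.71]
```

Call:
apply_moves(rows=[[[0, 0, 0, 0, 0, 0.01, -0.4], [0, 0, 0, 0, 0, 0, -1], [0, 0, 0, 0, 0, 0, -1], [0, 0, 0, 0, 0, 0, -1], [0, 0, 0, 0, 0, 0, -1]]], squeeze=40)

```text
time: 48.58
eef_pos: [0.5848, 0.2726, 0.1256]
tool_rot: [-2.367, -2.065, -0.001]
force: [-5.0, -1.3, 6.3]
finger_gap: 0.122
finger_force: 39.9
```

Call:
apply_moves(rows=[[[0, 0, 0, 0, -0.03, 0, -1], [0, 0, 0, 0, -0.06, 0, -1], [0, 0, 0, 0, -0.06, 0, -1], [0, 0, 0, 0, -0.06, 0, -1], [0, 0, 0, 0, -0.06, 0, -1]]])

```text
time: 49.2
eef_pos: [0.5188, 0.2812, 0.1255]
tool_rot: [2.368, 2.062, 0.004]
force: [2.0, -2.7, 8.6]
finger_gap: 0.13
finger_force: 40.8
```

Call:
apply_moves(rows=[[[0, 0, 0, 0, -0.06, 0, -1], [0, 0, 0, 0, -0.06, 0, -1], [0, 0, 0, 0, -0.06, 0, -1], [0, 0, 0, 0, -0.06, 0, -1], [0, 0, 0, 0, -0.06, 0, -1]]])

```text
time: 49.82
eef_pos: [0.4445, 0.2909, 0.1255]
tool_rot: [2.368, 2.062, 0.003]
force: [1.8, -5.5, 12.2]
finger_gap: 0.128
finger_force: 41.2
```

```bash
python3 - <<'E'
from h import *
say()
E
```

```text
t 49.83 p [0.4445 0.2909 0.1255] head 82.08 tilt [0.003 0.   ] F [ 1.8 -5.5 12.2] gap 0.128 ff 41.2 q7 [-0.61 -0.88]
```

Call:
apply_moves(rows=[[[0, 0, 0, -0.003, -0.04, 0, -1], [0, 0, 0, -0.003, -0.03, 0, -1], [0, 0, 0, 0, -0.015, 0, -1], [0, 0, 0, 0, -0.01, 0, -1], [0, 0, 0, 0, 0, 0, -1]]])

```text
time: 50.45
eef_pos: [0.4259, 0.2934, 0.1256]
tool_rot: [2.368, 2.058, 0.015]
force: [20.2, -3.7, -4.1]
finger_gap: 0.131
finger_force: 39.7
```

```bash
python3 - <<'E'
from h import *
s=say();print(np.linalg.norm(s['eef_pos'][:2]-[.5848,.2726]))
E
```

```text
t 50.45 p [0.4259 0.2934 0.1256] head 81.99 tilt [0.01  0.003] F [20.2 -3.7 -4.1] gap 0.131 ff 39.7 q7 [-0.64 -0.91]
0.16027293860406516
```

Shut: 0.160 m of travel, with a 20 N stop force. Releasing while still lightly holding the stop side, then retreating up.

Call:
apply_moves(rows=[[[0, 0, 0, 0, 0, 0, -0.6], [0, 0, 0, 0, 0.01, 0, -0.2], [0, 0, 0, 0, 0, 0, -0.2], [0, 0, 0, 0, 0, -0.1, -0.2], [0, 0, 0, 0, 0, -0.2, -0.2]]])

```text
time: 51.08
eef_pos: [0.4212, 0.2925, 0.1984]
tool_rot: [-2.367, -2.064, 0.007]
force: [0.5, 0.8, 0.5]
finger_gap: 0.4
finger_force: 0.0
```

Call:
apply_moves(rows=[[[0, 0, 0, 0, 0, -0.2, 0], [0, 0, 0, 0, 0.15, -0.1, 0], [0, 0, 0, 0, 0.15, 0, 0], [0, 0, 0, 0, 0, 0, 0], [0, 0, 0, 0, 0, 0, 0]]])

```text
time: 51.7
eef_pos: [0.496, 0.2831, 0.2735]
tool_rot: [-2.367, -2.064, 0.002]
force: [0.1, 0.3, 0.0]
finger_gap: 0.497
finger_force: 0.0
```

```bash
python3 - <<'E'
from h import *
im,C,s=snap('wrist','w21'); say()
# where the rib should be if shut: TCP at grip; its top edge in the picture
P=proj(C,[[.4259-.0054,.2934-.0385,.142],[.4259+.0054,.2934+.0385,.142],[.4259,.2934,.142]]);print(P.round(1))
g=cv2.cvtColor(im,cv2.COLOR_BGR2GRAY);u,v=P[2].astype(int)
print('profile along slide at rib',u,v,g[v,max(u-25,0):u+26])
b,c,_=snap('side','d21')
for r in straps(snap('scene','s21')[0],cam('scene')):
  if r[1]>300: print(*r)
E
```

```text
t 51.75 p [0.4958 0.2832 0.2736] head 82.19 tilt [-0.002 -0.   ] F [-0.1 -0.2  0.4] gap 0.501 ff 0.0 q7 [-0.55 -0.77]
[[197.6 236.9]
 [191.1 148.9]
 [194.4 194.7]]
profile along slide at rib 194 194 [131 129 128 130 132 131 131 129 130 128 128 129 128 130 129 131 130 130
 133 140 148 157 156 156 155 157 154 157 155 157 153 143 127 104  96  97
  92  97 109 127 133 133 134 133 136 134 133 134 134 134 135]
[ 11. 410.] 1098 -533 110 43 67
```

```bash
python3 -c "
from rig import *
print(hand_in())"
```

```text
the job is handed in; nothing more can be done
None
```

I packed all four straps found on the bench into the case, levelled the pan again after holding it at about 56°, slid the cover fully shut and handed the job in at about 52 s; along the way I viewed 16 pictures, two over the 14-picture limit.

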